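# Make up two gift trays at the cheese stall

### The arm

A 6-joint arm with a two-finger parallel gripper is mounted at the origin on the work surface. World frame = base frame: x ahead of the robot, y to its left, z up, the work surface at z = 0. Lengths are in m, angles in rad, forces in N, time in s.
With the tool pointing down it reaches from about 0.25 to 0.8 m from the base axis. Payload 3.9 kg.
Tool frame: the origin (TCP) lies midway between the tips of the shut fingers; the grasp point (between the pads) lies 19 mm behind it (arm.grasp_offset is the y of the grasp point in the tool frame, in m); y points along the fingers, x is the direction in which the jaws open and shut, and the axes are right-handed (so a half turn about y gives the same grasp; the last joint's range is limited). The gripper opens to 85 mm and grips with 20 to 120 N. Pads are 22 mm wide; open, the fingers measure 114 mm over their backs; the gripper's body (76 mm by 85 mm) begins 54 mm behind the grasp point. The pads swing forward as they close: fully open they stand 13 mm farther back than shut.
Start: joints at [1.246, 0.26, -0.138, 1.173, 0, 1.571], TCP at [0.168, 0.498, 0.231] pointing down, gripper open.
Joint ranges: [-2.78, 2.78], [-0.83, 1.72], [-1.28, 1.37], [-1.9, 2.12], [-1.57, 1.48], [-3.14, 3.14]. Speed limits (rad/s): [2.57, 2.57, 3.14, 3.14, 3.14, 3.14].

### API

Orientations are given as a unit quaternion [x, y, z, w].
In Python, from plant import arm gives the robot as it stands.
- The arm moves only by the tool send_rows, never from a script. Its argument "moves" is a list of rows, each a list of 7 numbers: the turn, a rotation vector about the tool's x, y, z in rad, then the shift along the tool's x, y, z in mm, then the finger opening in mm, from 0 to 85.4. A call has 1 to 10 rows; each row shifts and turns the pose as measured when the row begins, along the tool's axes as they then stand; what a row does not reach is not made up. A row lasts 1/12 s, in which the tool goes at most 41.7 mm and 7.16 degrees, less where a joint would pass 70% of its speed; a pose out of reach is approached as far as the arm can. A call is refused whole if a number of a shift passes 41.7 or a number of a turn 0.125, either way. A call with a gripper value outside its range is refused whole. The fingers move at their own pace and stop on an object; the grip force is fixed at half the most. Time passes only in rows, so rows that do not move let the fingers close. It gives the time, the measured TCP pose, the force and the opening at its end, in the units of the state.
- arm.state(): the state, without advancing time (a new reading comes with each control period).
- arm.grab_frame(name): name is "side" or "top" or "wrist"; returns the picture (480x640x3 uint8, blue, green, red); there is no depth.
- arm.calibration(name): a dict with "vfov" (degrees; the focal length in pixels is half the picture's height over the tangent of half this angle, whatever the lens; pixels are square), "cx", "cy" (the principal point, pixels), "rvec" (rotation vector, rad) and "tvec" (3), from world to camera coordinates, as OpenCV has them; the wrist camera has in their place "T_tool_cam" (4x4, takes a point from camera to tool coordinates, whose origin is the TCP and whose axes are the tool frame's). Camera axes: x right, y down, z forward; pixel columns grow to the right and rows downward; lengths in m; the calibration is good to about 2 mm. A picture is of the moment at which its call begins: read the wrist's pose just before it. calibration takes no time and is no camera call.
- arm.close_job(): hands the job in, once; it reports no verdict.
The state is a dict: "time_s": time; "joint_positions": joint angles; "joint_velocities": joint speeds; "effort": joint torques, N m; "tcp_pos": TCP position; "orientation": TCP orientation; "force": force on the tool from outside, world axes, zero at the start; "ft_torque": the same for the moment, N m; "width": finger opening in m.
Only numpy, scipy, OpenCV 4.12 (cv2) and the standard library are available. Lean on these libraries where they do the work, as an engineer would, in place of code of your own. Each camera call takes 0.05 s, during which the arm holds its last target.

### The job

Make up the two gift trays from the stock in the middle of the counter: the wooden-rimmed tray gets the wedge of hard cheese, the honey jar (gold lid) and the vinegar bottle; the green tray gets the salami and the olive jar (black lid). Seat each thing in the cut-out made for it, fully down on the cut-out's floor and the right way up, and set it down rather than dropping it. Leave the jar of red peppers, the cheese knife and the price card where they are.

Things in the scene. Friction and masses are not known exactly. Their poses are not given: they have to be found in the camera images.
- wedge_mid (a point): Wedge of straw-yellow hard cheese with a brown rind at its thick end, lying flat. 104 long (its own x axis, rind at +x), 60 high, seen from above 36 wide at the nose and 56 at the rind (46 in the middle). About 0.33 kg. The point is its centre, 30 mm above its underside.
- salami_mid (a point): Small dark-red salami with white string, lying on its flattened underside. 125 long (its own x axis), 54 thick, 50 high. About 0.28 kg. The point is its centre, 23.5 mm above its underside, where it is thickest.
- honey_mid (a point): Jar of honey: amber jar with a gold (brass) lid and a blank white label. 58 in diameter, straight-sided to 47 mm above its underside, 64 high. About 0.2 kg. The point is its centre, 32 mm above its underside; z is up.
- olives_mid (a point): Jar of olives: dull green jar with a black lid and a blank label. Same size and shape as the honey jar: 58 in diameter, straight-sided to 47 mm, 64 high. About 0.2 kg. The point is its centre, 32 mm above its underside; z is up.
- vinegar_mid (a point): Small round bottle of balsamic vinegar: almost black, with a dark-red cap on a short neck. 48 in diameter, straight-sided to 60 mm above its underside, 95 high. About 0.24 kg. The point is its centre, 47.5 mm above its underside; z is up.
- cheese_tray: Gift tray: pale wooden rim, brown card insert, three dark cut-outs; 190 (x) by 210 (y), fixed. Origin: centre of its underside, z up. Cut-outs, centres in its frame: cheese, rectangle 122 (x) by 74 (y) at (0, +50); jar, circle of 76 at (-42, -50); bottle, circle of 66 at (+45, -50). Cut-out floors 6 above the counter, insert top 14, rim top 20. The wedge may lie either way round.
- salami_tray: Gift tray: dark-green rim, cream insert, two grey cut-outs; 190 (x) by 210 (y), fixed. Origin: centre of its underside, z up. Cut-outs, centres in its frame: salami, rectangle 143 (x) by 72 (y) at (0, +46), with a thumb notch 44 long mid-way on each long side (25 of finger room); jar, circle of 76 at (0, -54). Cut-out floors 6 above the counter, insert top 14, rim top 20. Salami either way round.
- peppers_mid (a point): Jar of red peppers: red jar with a white lid, not wanted in either tray. It stands among the stock; same size as the other jars (58 in diameter, 64 high). The point is its centre, 32 mm above its underside. Leave it alone.
- knife_mid (a point): Almond-bladed cheese knife with a wooden handle, 155 long (x, blade at +x), lying on a dark wooden board 14 mm thick beyond the stock. The point is between handle and blade, 11 mm above the board. Leave it alone.
- card_mid (a point): Blank yellow-green price card, 85 wide (y), standing in a wooden foot of 40 by 70, 82.5 high in all, beyond the stock. The point is half-way up, at its middle. Leave it alone.
Mind the look-alikes: they are no part of the job. Leave any blue look-alike of the part that bears salami_mid alone.

How it is judged:
At the end, for the whole second after the job is handed in: Wedge, honey and vinegar sit in the wooden-rimmed tray, salami and olives in the green one, each centred within 14 mm (each tray axis) on its own cut-out, down on its floor (within 4.5 mm), upright within 0.15 rad, at rest; peppers, knife and card not moved over 25 mm (x of wedge_mid in the frame of cheese_tray between -0.014 and 0.014 m and y of wedge_mid in the frame of cheese_tray between 0.036 and 0.064 m and z of wedge_mid in the frame of cheese_tray between 0.0315 and 0.0405 m and angle between each of wedge_mid, honey_mid, vinegar_mid, salami_mid, olives_mid's own z axis and vertical below 0.15 rad and linear speed of each of wedge, honey, vinegar, salami, olives below 0.02 m/s and x of honey_mid in the frame of cheese_tray between -0.056 and -0.028 m and y of honey_mid in the frame of cheese_tray between -0.064 and -0.036 m and z of honey_mid in the frame of cheese_tray between 0.0335 and 0.0425 m and x of vinegar_mid in the frame of cheese_tray between 0.031 and 0.059 m and y of vinegar_mid in the frame of cheese_tray between -0.064 and -0.036 m and z of vinegar_mid in the frame of cheese_tray between 0.049 and 0.058 m and x of salami_mid in the frame of salami_tray between -0.014 and 0.014 m and y of salami_mid in the frame of salami_tray between 0.032 and 0.06 m and z of salami_mid in the frame of salami_tray between 0.025 and 0.034 m and x of olives_mid in the frame of salami_tray between -0.014 and 0.014 m and y of olives_mid in the frame of salami_tray between -0.068 and -0.04 m and z of olives_mid in the frame of salami_tray between 0.0335 and 0.0425 m); the robot touches nothing.
It fails at once if the jar of red peppers was disturbed (moved more than 25 mm) (distance of peppers_mid from where it was at the start of the episode above 0.025 m).
It fails at once if the cheese knife was disturbed (moved more than 25 mm) (distance of knife_mid from where it was at the start of the episode above 0.025 m).
It fails at once if the price card was disturbed (moved more than 25 mm) (distance of card_mid from where it was at the start of the episode above 0.025 m).
It fails at once if a thing was dropped or thrown (faster than 0.9 m/s while out of the fingers: a fall of about 40 mm) ((linear speed of wedge above 0.9 m/s and contact force between wedge and the fingers below 0.05 N) or (linear speed of honey above 0.9 m/s and contact force between honey and the fingers below 0.05 N) or (linear speed of vinegar above 0.9 m/s and contact force between vinegar and the fingers below 0.05 N) or (linear speed of salami above 0.9 m/s and contact force between salami and the fingers below 0.05 N) or (linear speed of olives above 0.9 m/s and contact force between olives and the fingers below 0.05 N)).
It also fails if it takes over 136 s, if anything falls off the work surface, if the arm or the gripper's body presses on something with over 40 N, if the wrist force passes 120 N, or if a joint passes its speed limit or range.

## Working session

There is one attempt and no reset: what is moved stays moved. The work goes in short steps, Python scripts to look and compute and a tool call to move; the robot and the scene stay as the last step left them, time stands still between calls to the robot, and variables do not carry over. Pictures are saved under pics/ and viewed, and the job is handed in when it is done.

Besides the shell and the picture viewer there is one more tool, called after ">>>" by a JSON object that holds its "method" and its "body", one argument or row to a line. send_rows: Moves the arm, as the interface text tells. Its arguments: {"type":"object","properties":{"moves":{"type":"array","items":{"type":"array","items":{"type":"number"}}}},"required":["moves"]}

```bash
ls; mkdir -p pics
python3 - <<'E'
from plant import arm
import cv2
print(arm.state()); print(arm.grasp_offset)
for n in ("side","top","wrist"):
    print(n,arm.calibration(n))
    cv2.imwrite(f"pics/a_{n}.png",arm.grab_frame(n))
E
```

```text
pics
{'time_s': 0.0, 'joint_positions': array([ 1.24599566e+00,  2.60684064e-01, -1.39383420e-01,  1.17269504e+00,
        3.55931147e-05,  1.57081105e+00]), 'joint_velocities': array([-2.16775785e-03,  1.30660306e-05, -2.60569185e-04,  2.46178705e-04,
       -3.26685805e-04, -1.16553668e-03]), 'effort': array([-8.38848591e-04, -4.05679429e+01,  2.53921920e+01,  1.87792507e-02,
       -8.89189300e-05,  4.23983067e-06]), 'tcp_pos': array([0.16730828, 0.49690373, 0.23045945]), 'orientation': array([ 0.57466288,  0.41200097, -0.41314476, -0.5738721 ]), 'force': array([0.41847284, 0.20931357, 0.0459788 ]), 'ft_torque': array([ 0.05311863, -0.03585381, -0.0184453 ]), 'width': 0.08569034038574926}
-0.0187
side {'vfov': 47.266314508830014, 'cx': 323.1780624853103, 'cy': 236.18339516907272, 'rvec': array([ 2.04585207, -0.3751947 ,  0.20440177]), 'tvec': array([-0.61464394,  0.13298496,  1.11300127])}
top {'vfov': 49.6264656939167, 'cx': 314.18931116044996, 'cy': 235.3415270966712, 'rvec': array([ 2.12364117, -2.14993088,  0.20273198]), 'tvec': array([-0.10631094,  0.61902741,  1.18239084])}
wrist {'vfov': 67.09473076371323, 'cx': 313.5094323409048, 'cy': 242.82603619845432, 'T_tool_cam': array([[ 9.99999619e-01,  5.87453155e-04,  6.45467544e-04,
         3.39002783e-04],
       [-4.21831199e-04, -3.22122316e-01,  9.46697964e-01,
        -1.43952475e-01],
       [ 7.64060206e-04, -9.46697876e-01, -3.22121946e-01,
         8.16076812e-02],
       [ 0.00000000e+00,  0.00000000e+00,  0.00000000e+00,
         1.00000000e+00]])}
```

View pics/a_top.png

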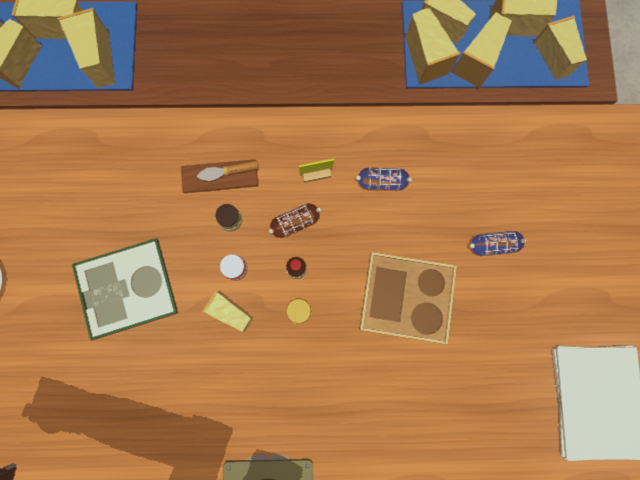

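View pics/a_side.png

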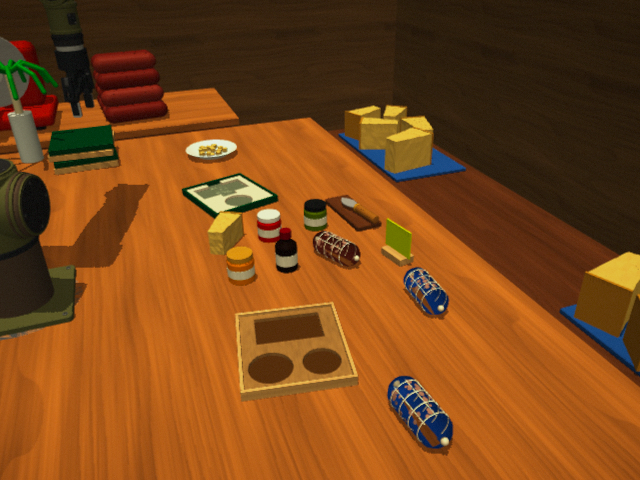

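View pics/a_wrist.png

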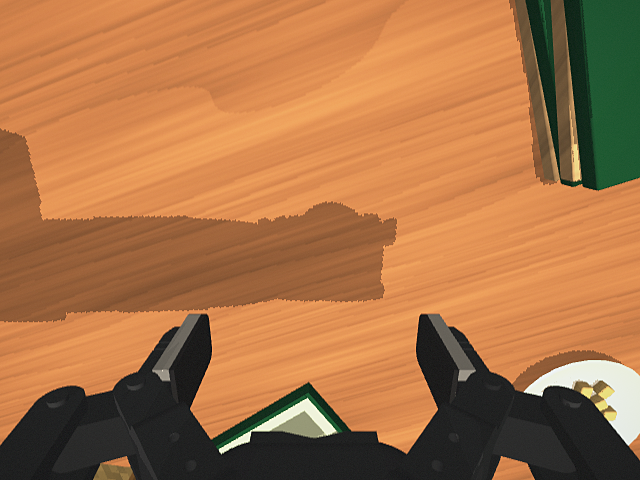

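```bash
cat > h.py <<'E'
import numpy as np, cv2
from scipy.spatial.transform import Rotation as R
from plant import arm
def K(c): f=240/np.tan(np.radians(c["vfov"])/2); return np.array([[f,0,c["cx"]],[0,f,c["cy"]],[0,0,1]])
def cam(name,st=None):
    c=arm.calibration(name)
    if name!="wrist":
        Rm=R.from_rotvec(c["rvec"]).as_matrix(); return K(c),Rm,np.array(c["tvec"])
    st=st or arm.state()
    T=np.eye(4);T[:3,:3]=R.from_quat(st["orientation"]).as_matrix();T[:3,3]=st["tcp_pos"]
    M=np.linalg.inv(T@c["T_tool_cam"]); return K(c),M[:3,:3],M[:3,3]
def ray(cm,uv):
    k,Rm,t=cm; d=Rm.T@np.linalg.inv(k)@np.array([uv[0],uv[1],1.]); return -Rm.T@t,d/np.linalg.norm(d)
def on(cm,uv,z):
    o,d=ray(cm,uv); return o+d*(z-o[2])/d[2]
def proj(cm,p):
    k,Rm,t=cm; q=k@(Rm@np.asarray(p)+t); return q[:2]/q[2]
def meet(rs):
    A=np.zeros((3,3));b=np.zeros(3)
    for o,d in rs:
        P=np.eye(3)-np.outer(d,d);A+=P;b+=P@o
    p=np.linalg.solve(A,b); return p,[np.linalg.norm((np.eye(3)-np.outer(d,d))@(p-o)) for o,d in rs]
def goto(p,yaw=None,x=None):
    """tool-frame shift (mm) and turn to bring TCP to p, pointing down with jaw axis x at angle yaw in world"""
    st=arm.state();Rm=R.from_quat(st["orientation"])
    y=np.array([0,0,-1.])
    xa=Rm.as_matrix()[:,0]
    if yaw is None: yaw=np.arctan2(xa[1],xa[0])
    else:
        xa0=np.array([np.cos(yaw),np.sin(yaw)])
    X=np.array([np.cos(yaw),np.sin(yaw),0]);Z=np.cross(X,y)
    Rt=R.from_matrix(np.stack([X,y,Z],1))
    rv=(Rm.inv()*Rt).as_rotvec()
    return Rm.inv().apply(np.asarray(p)-st["tcp_pos"])*1000, rv
def yawnow():
    X=R.from_quat(arm.state()["orientation"]).as_matrix()[:,0]; return np.arctan2(X[1],X[0])
E
python3 - <<'E'
from h import *
I=cv2.imread("pics/a_top.png");ct=cam("top");cs=cam("side")
print("cam",-ct[1].T@ct[2],-cs[1].T@cs[2]); print("tcp in top",proj(ct,arm.state()["tcp_pos"]),proj(cs,arm.state()["tcp_pos"]), R.from_quat(arm.state()["orientation"]).as_matrix(),yawnow())
for n,uv,z in [("wedge",(228,312),.06),("honey",(298,311),.064),("olive",(228,214),.064),("vin",(296,265),.095),("sal",(295,221),.0235),("pep",(232,266),.064),("ct",(409,298),.014),("st",(125,289),.014),("knife",(220,176),.02),("card",(317,170),.05)]:
    print(n,on(ct,uv,z).round(3), proj(cs,on(ct,uv,z)).round(0))
cv2.imwrite("pics/top_z.png",cv2.resize(I[140:350,60:470],None,fx=1.95,fy=1.95,interpolation=cv2.INTER_CUBIC))
E
```

```text
cam [ 0.40297689 -0.09442694  1.27327854] [ 0.26698583 -1.07090551  0.64507671]
tcp in top [ -6.03698547 458.39065438] [ 85.38608287 115.49293248] [[ 3.19113850e-01 -4.67935862e-04 -9.47716272e-01]
 [ 9.47715176e-01 -1.44143899e-03  3.19114193e-01]
 [-1.51540016e-03 -9.99998852e-01 -1.65132288e-05]] 1.2460016374131317
wedge [0.439 0.088 0.06 ] [224. 220.]
honey [ 0.439 -0.074  0.064] [239. 251.]
olive [0.67  0.09  0.064] [316. 203.]
vin [ 0.542 -0.071  0.095] [284. 229.]
sal [ 0.659 -0.068  0.024] [335. 247.]
pep [0.545 0.079 0.064] [268. 213.]
ct [ 0.468 -0.342  0.014] [291. 344.]
st [0.499 0.343 0.014] [228. 193.]
knife [0.777 0.119 0.02 ] [351. 207.]
card [ 0.781 -0.123  0.05 ] [395. 239.]
```

View pics/top_z.png

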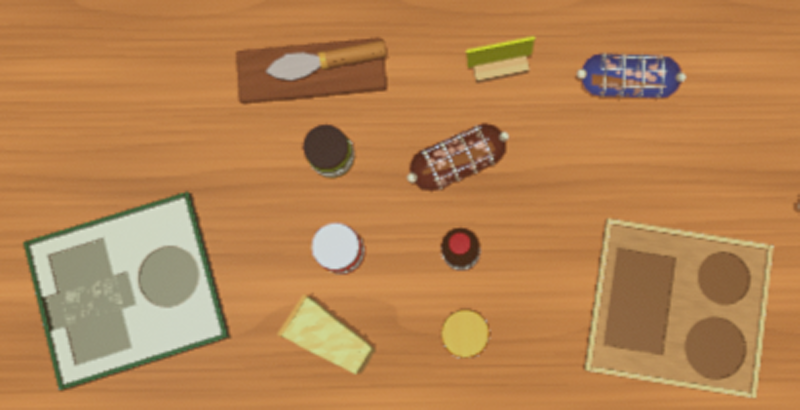

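>>> {"method": "send_rows", "body": {
  "moves": [
    [0,-0.108,0,0,-20,0,85],
    [0,-0.108,0,0,-20,0,85],
    [0,-0.108,0,0,-10,0,85]
  ]
}}

```text
time_s: 0.4
tcp_pos: [0.1663, 0.4939, 0.2776]
orientation: [-0.499, -0.499, 0.507, 0.495]
force: [0.3, 0.5, 0.5]
width: 0.0848
```

Run:
```python
from h import *
print(goto([.5,.32,.28],np.pi/2),yawnow())
```

```text
(array([-177.78721128,   -1.64022134, -331.64425634]), array([-0.00400638,  0.01155548, -0.01164133])) 1.5823756147141461
```

>>> {"method": "send_rows", "body": {
  "moves": [
    [0,0,0,-18,0,-34,85],
    [0,0,0,-18,0,-34,85],
    [0,0,0,-18,0,-34,85],
    [0,0,0,-18,0,-34,85],
    [0,0,0,-18,0,-34,85],
    [0,0,0,-18,0,-34,85],
    [0,0,0,-18,0,-34,85],
    [0,0,0,-18,0,-34,85],
    [0,0,0,-18,0,-34,85],
    [0,0,0,-18,0,-34,85]
  ]
}}

```text
time_s: 1.23
tcp_pos: [0.5172, 0.3197, 0.278]
orientation: [-0.491, -0.505, 0.512, 0.492]
force: [0.2, 0.5, 0.2]
width: 0.085
```

```bash
cat > view.py <<'E'
import sys,json
from h import *
n=sys.argv[1]
st=arm.state(); I=arm.grab_frame("wrist"); st2=arm.state()
cv2.imwrite(f"pics/{n}.png",I)
json.dump({k:np.asarray(st[k]).tolist() for k in("tcp_pos","orientation","width","joint_velocities")},open(f"pics/{n}.json","w"))
print(st["time_s"],st["tcp_pos"].round(4),"after",st2["tcp_pos"].round(4),"yaw",yawnow().round(4),"j",st["joint_positions"].round(2))
E
python3 view.py w1; python3 -c "
from h import *
print(goto([.5,.32,.28],np.pi/2))"
```

```text
1.2333 [0.5172 0.3197 0.278 ] after [0.5241 0.3161 0.2769] yaw 1.5986 j [ 0.55  0.4   0.19  1.37 -0.    0.52]
(array([ 4.52234137, -3.09050061, 23.99900557]), array([-0.00156477,  0.02774688, -0.00952054]))
```

View pics/w1.png

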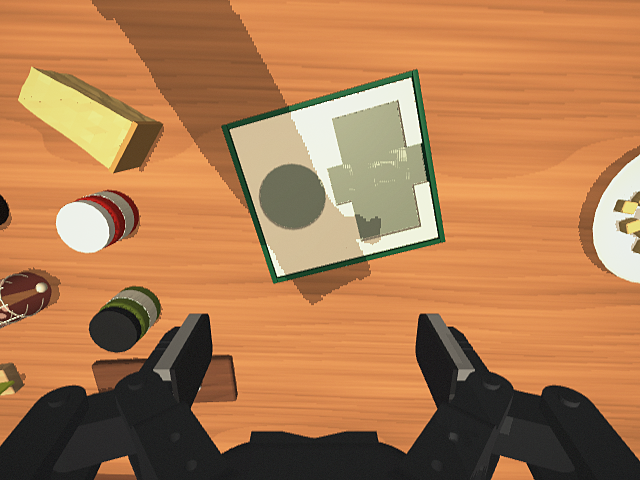

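The wrist view shows the green tray (outer corners about (225,126), (416,70), (444,240), (275,282)), the wedge at (90,120), peppers (85,225) and olives (120,320). The arm was still gliding, so I retake this settled.

```bash
python3 view.py w2; python3 -c "
from h import *
print(goto([.56,.02,.31],np.pi/2))"
```

```text
1.2833 [0.5241 0.3161 0.2769] after [0.5206 0.3179 0.2768] yaw 1.5981 j [ 0.55  0.41  0.2   1.37 -0.01  0.52]
(array([-299.11415207,  -31.10008635,  -31.10426692]), array([-0.00550585,  0.02730737, -0.00767286]))
```

>>> {"method": "send_rows", "body": {
  "moves": [
    [0,0.027,0,0,0,0,85],
    [0,0,0,-38,-4,-4,85],
    [0,0,0,-38,-4,-4,85],
    [0,0,0,-38,-4,-4,85],
    [0,0,0,-38,-4,-4,85],
    [0,0,0,-38,-4,-4,85],
    [0,0,0,-38,-4,-4,85],
    [0,0,0,-38,-4,-4,85],
    [0,0,0,0,0,0,85],
    [0,0,0,0,0,0,85]
  ]
}}

```text
time_s: 2.17
tcp_pos: [0.5468, 0.0436, 0.301]
orientation: [-0.498, -0.494, 0.506, 0.502]
force: [0.6, 0.0, 0.7]
width: 0.0847
```

```bash
python3 view.py w3; python3 -c "
from h import *
print(goto([.52,-.26,.31],np.pi/2))"
```

```text
2.1667 [0.5468 0.0436 0.301 ] after [0.5468 0.0436 0.301 ] yaw 1.5724 j [ 0.08  0.3   0.09  1.38 -0.01  0.08]
(array([-303.66050833,   -5.44426378,   27.36524788]), array([-0.01590745,  0.00152788, -0.01022464]))
```

View pics/w3.png

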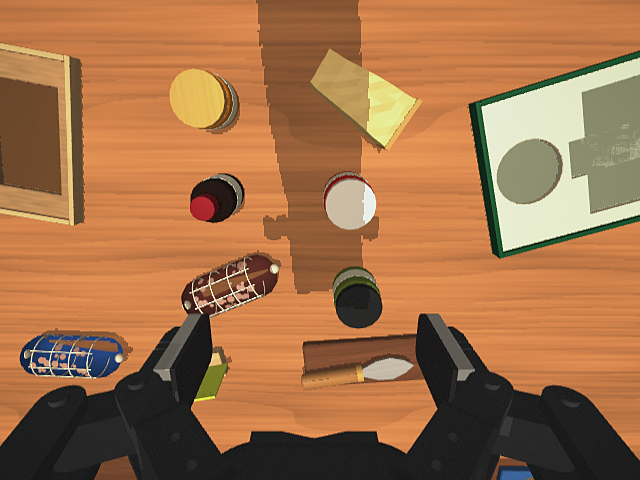

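The view shows all stock: honey lid (200,97), wedge (365,100), vinegar cap (205,207), peppers lid (350,203), salami (230,285), olives lid (358,305). Next, the wooden tray.

>>> {"method": "send_rows", "body": {
  "moves": [
    [-0.016,0,-0.01,-10,0,0,85],
    [0,0,0,-37,0,3,85],
    [0,0,0,-37,0,3,85],
    [0,0,0,-37,0,3,85],
    [0,0,0,-37,0,3,85],
    [0,0,0,-37,0,3,85],
    [0,0,0,-37,0,3,85],
    [0,0,0,-37,0,3,85],
    [0,0,0,0,0,0,85],
    [0,0,0,0,0,0,85]
  ]
}}

```text
time_s: 3.05
tcp_pos: [0.5287, -0.2251, 0.2969]
orientation: [0.493, 0.509, -0.505, -0.493]
force: [0.4, 1.3, 1.1]
width: 0.0849
```

```bash
python3 view.py w4; python3 -c "
from h import *
print(goto([.52,-.26,.31],np.pi/2))"
```

```text
3.05 [ 0.5287 -0.2251  0.2969] after [ 0.5287 -0.225   0.2968] yaw 1.6001 j [-0.41  0.33  0.13  1.37  0.01 -0.43]
(array([-34.71851567, -13.35217246,   9.68422976]), array([0.0036951 , 0.0293104 , 0.00296762]))
```

View pics/w4.png

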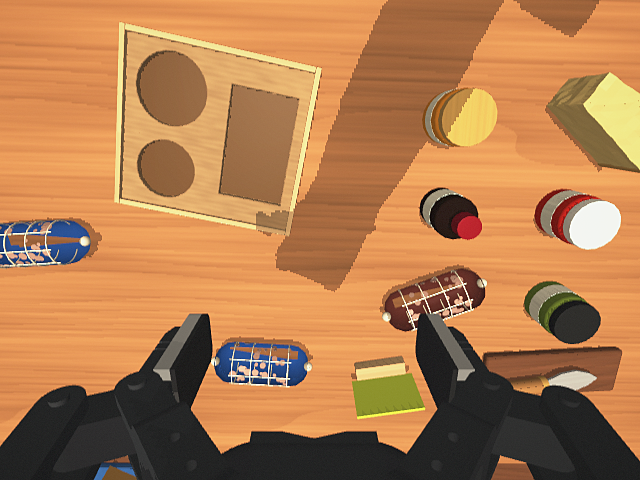

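```bash
cat > seg.py <<'E'
from h import *
import json
def load(n):
    I=cv2.imread(f"pics/{n}.png")
    if n=="a_top": return I,cam("top")
    st=json.load(open(f"pics/{n}.json"));st={k:np.array(v) for k,v in st.items()}
    return I,cam("wrist",st)
def blob(I,lo,hi,near,win=60,close=3,ret=False):
    H=cv2.cvtColor(I,cv2.COLOR_BGR2HSV);m=cv2.inRange(H,np.array(lo),np.array(hi))
    w=np.zeros_like(m);x,y=near;w[max(0,y-win):y+win,max(0,x-win):x+win]=255;m&=w
    m=cv2.morphologyEx(m,cv2.MORPH_CLOSE,np.ones((close,close)));m=cv2.morphologyEx(m,cv2.MORPH_OPEN,np.ones((3,3)))
    cs,_=cv2.findContours(m,cv2.RETR_EXTERNAL,cv2.CHAIN_APPROX_NONE)
    cs=[c for c in cs if cv2.contourArea(c)>20]
    c=max(cs,key=cv2.contourArea)
    return c
E
python3 - <<'E'
from seg import *
for n,pts in {"a_top":[(298,311),(228,214),(232,266),(296,265),(110,265),(146,282),(85,300),(395,295),(431,283),(370,280),(228,312)],"w3":[(195,97),(215,97),(357,308),(345,200),(370,200),(205,207),(222,190),(500,165),(485,120),(600,140),(340,70),(400,90),(405,115),(75,150)],"w4":[(470,117),(580,310),(585,225),(467,227),(170,85),(165,165),(260,140),(123,100)]}.items():
    I,_=load(n);H=cv2.cvtColor(I,cv2.COLOR_BGR2HSV)
    print(n,[(p,H[p[1],p[0]].tolist()) for p in pts])
E
```

```text
a_top [((298, 311), [24, 145, 207]), ((228, 214), [10, 101, 73]), ((232, 266), [94, 8, 215]), ((296, 265), [1, 172, 173]), ((110, 265), [29, 46, 145]), ((146, 282), [30, 43, 149]), ((85, 300), [30, 53, 115]), ((395, 295), [15, 139, 139]), ((431, 283), [14, 144, 135]), ((370, 280), [17, 130, 172]), ((228, 312), [29, 92, 208])]
w3 [((195, 97), [22, 153, 230]), ((215, 97), [22, 149, 231]), ((357, 308), [45, 17, 30]), ((345, 200), [18, 50, 204]), ((370, 200), [54, 5, 238]), ((205, 207), [178, 192, 174]), ((222, 190), [3, 85, 36]), ((500, 165), [32, 55, 143]), ((485, 120), [35, 26, 239]), ((600, 140), [32, 55, 139]), ((340, 70), [19, 134, 187]), ((400, 90), [27, 118, 230]), ((405, 115), [30, 103, 239]), ((75, 150), [15, 115, 91])]
w4 [((470, 117), [23, 149, 244]), ((580, 310), [23, 21, 48]), ((585, 225), [45, 4, 245]), ((467, 227), [178, 203, 191]), ((170, 85), [14, 141, 147]), ((165, 165), [14, 142, 144]), ((260, 140), [14, 137, 160]), ((123, 100), [16, 121, 105])]
```

```bash
python3 - <<'E'
from seg import *
spec={"honey":((19,110,120),(27,190,255),{"w3":(200,97),"w4":(470,117),"a_top":(298,311)}),
"olives":((0,0,0),(179,110,75),{"w3":(358,307),"w4":(578,313),"a_top":(228,214)}),
"vin":((170,150,90),(179,255,255),{"w3":(205,207),"w4":(467,227),"a_top":(296,265)}),
"tj":((8,70,60),(18,200,160),{"w4":(171,88),"a_top":(427,318)}),
"tb":((8,70,60),(18,200,160),{"w4":(166,168),"a_top":(431,283)}),
"tc":((8,70,60),(18,200,172),{"w4":(258,144),"a_top":(388,294)}),
"sj":((20,25,60),(60,110,175),{"w1":(292,197),"w2":(0,0),"w3":(530,170),"a_top":(146,282)}),
"ss":((20,20,60),(60,110,180),{"a_top":(105,293)}),
}
for k,(lo,hi,vs) in spec.items():
    rs=[];out=[]
    for n,p in vs.items():
        if p==(0,0): continue
        I,c=load(n)
        win=22 if n=="a_top" else 45
        if k in("tc",): win=35 if n=="a_top" else 75
        if k=="ss":win=40
        try:b=blob(I,lo,hi,p,win)
        except Exception as e: print(k,n,e);continue
        e=cv2.fitEllipse(cv2.convexHull(b)) if k not in("tc","ss") else cv2.minAreaRect(b)
        V=I.copy();cv2.drawContours(V,[b],-1,(255,0,255),1);cv2.imwrite(f"pics/s_{k}_{n}.png",V[max(0,p[1]-80):p[1]+80,max(0,p[0]-80):p[0]+80])
        print(k,n,np.array(e[0]).round(1),np.array(e[1]).round(1),round(e[2],1))
        rs.append(ray(c,e[0])); out.append(n)
    for z in ({"honey":.064,"olives":.064,"vin":.095}.get(k,.014),):
        print("   at z",z,[(o+d*(z-o[2])/d[2])[:2].round(4).tolist() for o,d in rs])
    if len(rs)>1: q,r=meet(rs);print("   tri",q.round(4),np.round(r,4))
E
cd pics
python3 - <<'E'
import cv2,glob,numpy as np
fs=sorted(glob.glob("s_*.png"));t=[cv2.putText(cv2.copyMakeBorder(i,0,160-i.shape[0],0,160-i.shape[1],0),f[2:-4],(2,12),0,.4,(255,255,255),1) for f in fs for i in [cv2.imread(f)]]
while len(t)%5:t.append(t[0]*0)
cv2.imwrite("mont.png",cv2.resize(np.vstack([np.hstack(t[i:i+5]) for i in range(0,len(t),5)]),None,fx=.75,fy=.75))
E
```

```text
honey w3 [196.4  97.8] [52.6 59.3] 153.4
honey w4 [473.2 119.2] [41.7 61.6] 30.5
honey a_top [298.  310.5] [23.7 23.9] 57.7
   at z 0.064 [[0.4412, -0.0741], [0.443, -0.0691], [0.4405, -0.074]]
   tri [ 0.4417 -0.0728  0.0707] [0.0007 0.0016 0.0019]
olives w3 [358.3 305.4] [44.2 46.4] 88.6
olives w4 [573.9 321.6] [41.5 50.9] 79.2
olives a_top [226.7 214.9] [20.6 20.9] 76.4
   at z 0.064 [[0.6678, 0.0942], [0.6671, 0.091], [0.6678, 0.0935]]
   tri [0.6691 0.0943 0.0605] [0.0006 0.0003 0.0006]
vin w3 [202. 208.] [23.  25.7] 135.1
vin w4 [468.4 226.1] [24.5 26.6] 15.4
vin a_top max() iterable argument is empty
   at z 0.095 [[0.545, -0.0689], [0.5437, -0.0695]]
   tri [ 0.5446 -0.0691  0.0941] [0.0006 0.0006]
tj w4 [171.   87.8] [67.6 78.7] 149.9
tj a_top [426.6 318. ] [31.  32.5] 150.9
   at z 0.014 [[0.4202, -0.3817], [0.4201, -0.3821]]
   tri [ 0.4201 -0.3826  0.0118] [0.0001 0.0001]
tb w4 [165.2 167.9] [53.4 60.9] 134.8
tb a_top [431.  282.3] [26.6 27.7] 136.5
   at z 0.014 [[0.5064, -0.3968], [0.5057, -0.3973]]
   tri [ 0.5061 -0.3973  0.0133] [0.0004 0.0004]
tc w4 [255.7 144.4] [ 69.3 111.5] 10.2
tc a_top [387.6 293.7] [32.2 52.2] 8.1
   at z 0.014 [[0.4769, -0.2913], [0.4794, -0.2903]]
   tri [ 0.4916 -0.3217 -0.1896] [0.0004 0.0004]
sj w1 [291.8 196.2] [65.3 66.7] 115.1
sj w3 [528.9 171. ] [58.8 70. ] 44.4
sj a_top [145.8 281.3] [30. 32.] 40.0
   at z 0.014 [[0.5173, 0.2934], [0.5173, 0.2938], [0.5167, 0.2937]]
   tri [0.517  0.2934 0.0148] [0.0002 0.0002 0.0004]
ss a_top [103.5 292.6] [70.8 48.4] 76.7
   at z 0.014 [[0.4907, 0.3937]]
```

View pics/mont.png

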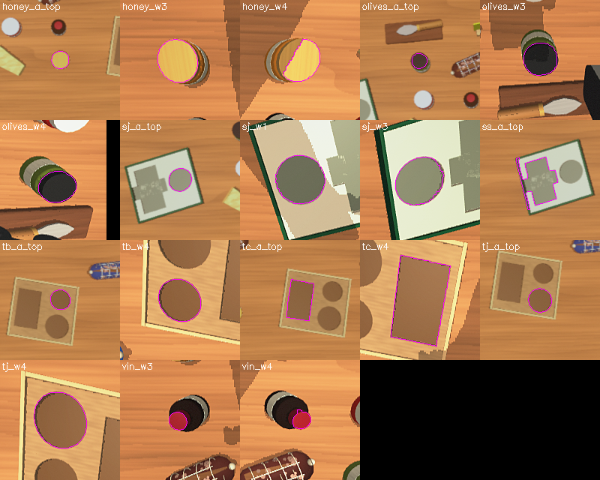

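Run:
```python
from seg import *
A=load("w3")[0];B=load("a_top")[0];C=load("w4")[0];D=load("w1")[0]
def cr(I,x,y,w,h): return cv2.resize(I[y:y+h,x:x+w],(400,300),interpolation=cv2.INTER_CUBIC)
cv2.imwrite("pics/z1.png",np.vstack([np.hstack([cr(A,300,40,140,105),cr(B,188,280,80,60)]),np.hstack([cr(A,170,245,120,90),cr(C,375,260,120,90)])]))
cv2.imwrite("pics/z2.png",np.hstack([cr(D,10,60,160,120),cv2.resize(D[60:300,210:460],None,fx=1.25,fy=1.25)]))
```

```text
(no output)
```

View pics/z1.png

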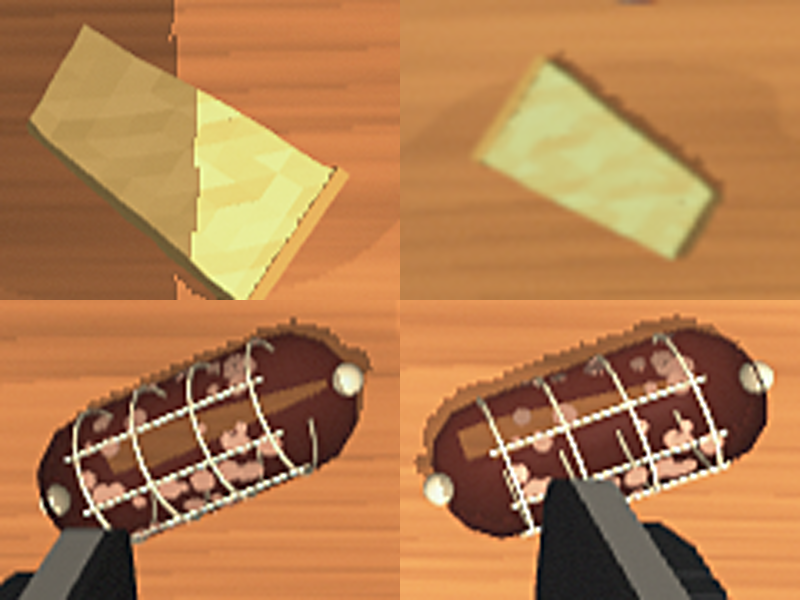

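View pics/z2.png

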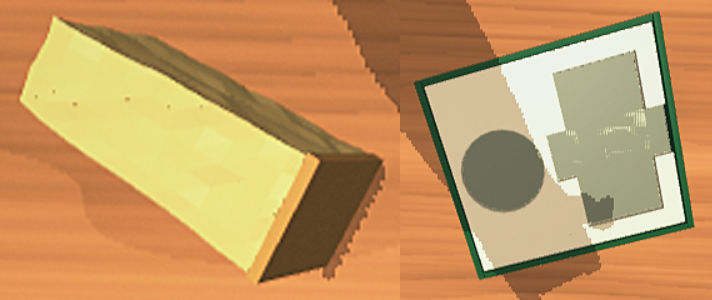

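Run:
```python
from seg import *
c={n:load(n)[1] for n in("w1","w3","w4","a_top")}
W={"noseA":[("w3",(329.4,48.8)),("w1",(32.8,66.4)),("a_top",(243.6,332))],"noseB":[("w3",(310.5,82.7)),("w1",(18.8,99.2)),("a_top",(252,318))],
"rindA":[("w3",(421.8,101.3)),("w1",(137.2,122)),("a_top",(202,311.6))],"rindB":[("w3",(386,150.5)),("w1",(112.8,172.8)),("a_top",(217,291.4))],
"tipL":[("w3",(187.1,305)),("w4",(386.4,317))],"tipR":[("w3",(274.7,269)),("w4",(482.1,283.1))]}
P={}
for k,v in W.items():
    q,r=meet([ray(c[n],p) for n,p in v]);P[k]=q;print(k,q.round(4),np.round(r,4),[on(c[n],p,.06 if 'i' in k[1:2] or k[0]=='n' else .0235)[:2].round(4).tolist() for n,p in v])
m=(P["noseA"]+P["noseB"])/2;r=(P["rindA"]+P["rindB"])/2
print("wedge",(m+r)/2,np.linalg.norm(r-m),np.arctan2(*(r-m)[1::-1]))
d=P["tipR"]-P["tipL"];print("salami",(P["tipR"]+P["tipL"])/2,np.linalg.norm(d),np.arctan2(d[1],d[0]))
C=[on(c["w1"],p,.02)[:2] for p in((222.8,125.6),(416.4,69.6),(444.4,241.6),(274,282.4))]
print("tray",np.round(C,4),np.mean(C,0),[ (np.linalg.norm(C[i]-C[i-1]).round(4),np.arctan2(*(C[i]-C[i-1])[::-1]).round(3)) for i in range(4)])
```

```text
noseA [0.3952 0.054  0.0531] [0.0027 0.0013 0.0028] [[0.3972, 0.0564], [0.397, 0.0582], [0.3934, 0.0511]]
noseB [0.4256 0.0352 0.0539] [0.0031 0.0007 0.0025] [[0.427, 0.0383], [0.4256, 0.0391], [0.4249, 0.0321]]
rindA [0.4424 0.148  0.0601] [0.0018 0.0003 0.0015] [[0.444, 0.1489], [0.4421, 0.1478], [0.441, 0.1474]]
rindB [0.4902 0.1158 0.0565] [0.0019 0.0014 0.0032] [[0.4915, 0.1163], [0.4911, 0.1178], [0.487, 0.1138]]
tipL [ 0.6901 -0.1235  0.0236] [0.0003 0.0003] [[0.6706, -0.1089], [0.6692, -0.1326]]
tipR [ 0.6379 -0.0073  0.0251] [0.0002 0.0002] [[0.6239, -0.003], [0.6216, -0.0259]]
wedge [0.43834146 0.08826306 0.05591342] 0.10372203293352146 1.0014432843348744
salami [ 0.66400543 -0.06540119  0.02436348] 0.12739130541210533 1.993501284607821
tray [[0.4432 0.2195]
 [0.3825 0.4175]
 [0.5634 0.4729]
 [0.6229 0.2738]] [0.50298896 0.34592397] [(np.float64(0.1878), np.float64(-2.848)), (np.float64(0.2071), np.float64(1.868)), (np.float64(0.1892), np.float64(0.297)), (np.float64(0.2078), np.float64(-1.28))]
```

```bash
cat > g.py <<'E'
import sys
from h import *
a=list(map(float,sys.argv[1:]))
s,r=goto(a[:3],a[3]);st=arm.state()
print("t",round(st["time_s"],2),"tcp",st["tcp_pos"].round(4),"w",round(st["width"],4),"yaw",yawnow().round(3),"F",np.round(st["force"],1),"v",np.abs(st["joint_velocities"]).max().round(3))
print("turn",r.round(3),"shift",s.round(1))
E
python3 g.py .5445 -.069 .14 1.571
```

```text
t 3.1 tcp [ 0.5287 -0.225   0.2968] w 0.085 yaw 1.6 F [-0.7  0.5  0.2] v 0.033
turn [0.004 0.029 0.003] shift [155.  157.3 -19.8]
```

>>> {"method": "send_rows", "body": {
  "moves": [
    [0.004,0.029,0.003,10,10,0,85],
    [0,0,0,37,30,-4,85],
    [0,0,0,37,30,-4,85],
    [0,0,0,37,30,-4,85],
    [0,0,0,37,30,-4,85],
    [0,0,0,12,20,-4,85],
    [0,0,0,0,0,0,85],
    [0,0,0,0,0,0,85]
  ]
}}

```text
time_s: 3.77
tcp_pos: [0.547, -0.056, 0.1579]
orientation: [0.498, 0.506, -0.503, -0.494]
force: [0.4, -0.0, 0.0]
width: 0.0849
```

```bash
python3 g.py .5445 -.069 .14 1.571;python3 view.py w5
```

```text
t 3.77 tcp [ 0.547  -0.056   0.1579] w 0.0849 yaw 1.588 F [ 0.4 -0.   0. ] v 0.058
turn [ 0.007  0.017 -0.001] shift [-13.   17.9   2.8]
3.7667 [ 0.547  -0.056   0.1579] after [ 0.5468 -0.0561  0.158 ] yaw 1.5873 j [-0.1   0.34 -0.22  1.   -0.   -0.12]
```

View pics/w5.png

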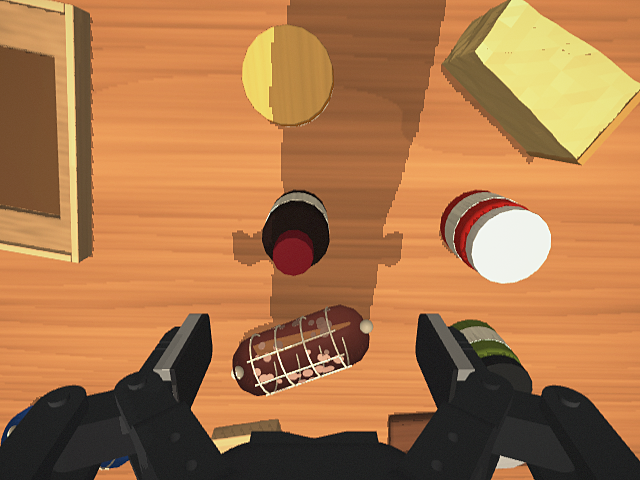

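```bash
python3 - <<'E'
from seg import *
I,c=load("w5");b=blob(I,(170,120,60),(179,255,255),(293,253),40);e=cv2.fitEllipse(b);print(e,on(c,e[0],.095))
b=blob(I,(19,110,100),(27,190,255),(288,75),60);e=cv2.fitEllipse(cv2.convexHull(b));print(e,on(c,e[0],.064))
q=ray(c,e[0])
E
python3 g.py .5445 -.069 .026 1.571
```

```text
((292.89215087890625, 252.2316131591797), (40.022220611572266, 44.8720703125), 8.47334098815918) [ 0.54256388 -0.06868607  0.095     ]
((268.9874267578125, 73.95315551757812), (52.831298828125, 88.18756866455078), 178.1543731689453) [ 0.44075981 -0.08456506  0.064     ]
t 3.82 tcp [ 0.5468 -0.0561  0.158 ] w 0.085 yaw 1.587 F [-0.   0.6 -0.4] v 0.039
turn [ 0.007  0.016 -0.001] shift [-12.7 132.    3.4]
```

>>> {"method": "send_rows", "body": {
  "moves": [
    [0.007,0.016,0,-13,5,4,85],
    [0,0,0,0,0,0,85],
    [0,0,0,0,25,0,85],
    [0,0,0,0,25,0,85],
    [0,0,0,0,20,0,85],
    [0,0,0,0,0,0,85]
  ]
}}

```text
time_s: 4.32
tcp_pos: [0.55, -0.077, 0.0896]
orientation: [0.508, 0.501, -0.495, -0.496]
force: [-1.1, 0.5, -0.5]
width: 0.085
```

```bash
python3 g.py .5437 -.069 .026 1.571
```

```text
t 4.32 tcp [ 0.55   -0.077   0.0896] w 0.085 yaw 1.563 F [-1.1  0.5 -0.5] v 0.056
turn [ 0.017 -0.008 -0.005] shift [ 8.3 63.5  7.5]
```

>>> {"method": "send_rows", "body": {
  "moves": [
    [0.015,-0.006,-0.004,8,0,6,85],
    [0,0,0,0,0,0,85],
    [0,0,0,0,0,0,85]
  ]
}}

```text
time_s: 4.57
tcp_pos: [0.545, -0.0713, 0.0926]
orientation: [0.503, 0.499, -0.498, -0.5]
force: [0.3, -0.7, 0.5]
width: 0.0849
```

```bash
python3 g.py .5437 -.069 .026 1.571
```

```text
t 4.57 tcp [ 0.545  -0.0713  0.0926] w 0.0849 yaw 1.564 F [ 0.3 -0.7  0.5] v 0.036
turn [ 0.004 -0.007 -0.001] shift [ 2.4 66.6  1.6]
```

>>> {"method": "send_rows", "body": {
  "moves": [
    [0.003,-0.006,0,2,16,1,85],
    [0,0,0,0,18,0,85],
    [0,0,0,0,18,0,85],
    [0,0,0,0,12,0,85],
    [0,0,0,0,0,0,85],
    [0,0,0,0,0,0,85]
  ]
}}

```text
time_s: 5.07
tcp_pos: [0.5536, -0.071, 0.0371]
orientation: [0.506, 0.504, -0.496, -0.494]
force: [-0.1, 0.4, 0.4]
width: 0.0847
```

```bash
python3 g.py .5437 -.069 .026 1.571
```

```text
t 5.07 tcp [ 0.5536 -0.071   0.0371] w 0.0847 yaw 1.57 F [-0.1  0.4  0.4] v 0.006
turn [ 0.021 -0.001 -0.004] shift [ 2.  10.8 10.1]
```

>>> {"method": "send_rows", "body": {
  "moves": [
    [0.016,0,-0.003,1,5,8,85],
    [0,0,0,0,4,0,85],
    [0,0,0,0,0,0,85],
    [0,0,0,0,0,0,85]
  ]
}}

```text
time_s: 5.4
tcp_pos: [0.548, -0.0703, 0.0313]
orientation: [0.503, 0.502, -0.498, -0.498]
force: [0.2, 0.3, -0.3]
width: 0.0849
```

```bash
python3 g.py .5437 -.069 .026 1.571
```

```text
t 5.4 tcp [ 0.548  -0.0703  0.0313] w 0.0849 yaw 1.57 F [ 0.2  0.3 -0.3] v 0.006
turn [ 0.009 -0.001 -0.001] shift [1.3 5.3 4.4]
```

>>> {"method": "send_rows", "body": {
  "moves": [
    [0.01,0,0,1,6,5,85],
    [0.003,0,0,0,0,1,85],
    [0,0,0,0,0,0,40],
    [0,0,0,0,0,0,40],
    [0,0,0,0,0,0,40],
    [0,0,0,0,0,0,40],
    [0,0,0,0,0,0,40],
    [0,0,0,0,0,0,40]
  ]
}}

```text
time_s: 6.07
tcp_pos: [0.5425, -0.0693, 0.0259]
orientation: [-0.5, -0.499, 0.501, 0.501]
force: [0.6, 0.7, 0.3]
width: 0.0466
```

```bash
python3 g.py .5437 -.069 .026 1.571;python3 view.py w6
```

```text
t 6.07 tcp [ 0.5425 -0.0693  0.0259] w 0.0466 yaw 1.57 F [0.6 0.7 0.3] v 0.002
turn [-0.003 -0.001 -0.001] shift [ 0.3 -0.1 -1.2]
6.0667 [ 0.5425 -0.0693  0.0259] after [ 0.5425 -0.0693  0.0259] yaw 1.5701 j [-0.13  0.47 -0.41  0.7  -0.   -0.13]
```

View pics/w6.png

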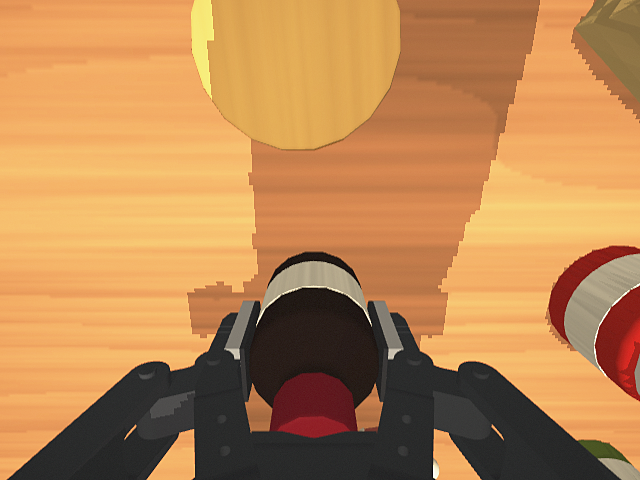

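>>> {"method": "send_rows", "body": {
  "moves": [
    [0,0,0,0,-15,0,40],
    [0,0,0,0,-30,0,40],
    [0,0,0,0,-35,0,40],
    [0,0,0,-15,-30,0,40],
    [0,0.06,0,-30,-10,0,40],
    [0,0.06,0,-38,0,0,40],
    [0,0,0,0,0,0,40]
  ]
}}

```text
time_s: 6.7
tcp_pos: [0.5373, -0.1531, 0.1479]
orientation: [-0.527, -0.465, 0.473, 0.531]
force: [0.7, -0.5, -2.4]
width: 0.0467
```

```bash
python3 g.py .506 -.397 .14 1.396
```

```text
t 6.7 tcp [ 0.5373 -0.1531  0.1479] w 0.0467 yaw 1.45 F [ 0.7 -0.5 -2.4] v 0.103
turn [-0.012  0.054 -0.004] shift [-245.9    8.8    1.6]
```

>>> {"method": "send_rows", "body": {
  "moves": [
    [-0.01,0.054,-0.003,0,0,0,40],
    [0,0,0,-37,1,-2,40],
    [0,0,0,-37,1,-2,40],
    [0,0,0,-37,1,-2,40],
    [0,0,0,-37,1,-2,40],
    [0,0,0,-37,1,-2,40],
    [0,0,0,-37,1,-2,40],
    [0,0,0,-10,1,0,40],
    [0,0,0,0,0,0,40],
    [0,0,0,0,0,0,40]
  ]
}}

```text
time_s: 7.53
tcp_pos: [0.5039, -0.3937, 0.135]
orientation: [-0.54, -0.453, 0.454, 0.545]
force: [-0.3, 1.0, -1.9]
width: 0.0465
```

```bash
python3 g.py .506 -.397 .14 1.396
```

```text
t 7.53 tcp [ 0.5039 -0.3937  0.135 ] w 0.0465 yaw 1.393 F [-0.3  1.  -1.9] v 0.014
turn [-0.007 -0.003  0.003] shift [-2.9 -5.  -2.6]
```

>>> {"method": "send_rows", "body": {
  "moves": [
    [-0.007,-0.003,0.003,-3,5,-2,40],
    [0.004,0,0,0,22,2,40],
    [0.004,0,0,0,22,2,40],
    [0.004,0,0,0,22,2,40],
    [0.004,0,0,0,8,1,40],
    [0,0,0,0,0,0,40],
    [0,0,0,0,0,0,40]
  ]
}}

```text
time_s: 8.12
tcp_pos: [0.5005, -0.3857, 0.0531]
orientation: [-0.534, -0.455, 0.46, 0.544]
force: [0.6, -0.2, -1.7]
width: 0.0463
```

```bash
python3 g.py .506 -.397 .033 1.396
```

```text
t 8.12 tcp [ 0.5005 -0.3857  0.0531] w 0.0463 yaw 1.408 F [ 0.6 -0.2 -1.7] v 0.02
turn [-0.016  0.012  0.003] shift [-10.3  19.9  -7.6]
```

>>> {"method": "send_rows", "body": {
  "moves": [
    [-0.014,0.01,0.003,-10,2,-7,40],
    [0,0,0,0,0,0,40],
    [0,0,0,0,0,0,40]
  ]
}}

```text
time_s: 8.37
tcp_pos: [0.5086, -0.3972, 0.0536]
orientation: [0.542, 0.456, -0.455, -0.54]
force: [0.3, -1.1, -1.4]
width: 0.0464
```

```bash
python3 g.py .506 -.397 .033 1.396
```

```text
t 8.37 tcp [ 0.5086 -0.3972  0.0536] w 0.0464 yaw 1.4 F [ 0.3 -1.1 -1.4] v 0.033
turn [ 0.004  0.004 -0.002] shift [-0.2 20.6  2.6]
```

>>> {"method": "send_rows", "body": {
  "moves": [
    [0.004,0.004,0,0,6,2,40],
    [0,0,0,0,6,0,40],
    [0,0,0,0,6,0,40],
    [0,0,0,0,0,0,40],
    [0,0,0,0,0,0,40]
  ]
}}

```text
time_s: 8.78
tcp_pos: [0.5083, -0.3992, 0.0367]
orientation: [0.544, 0.454, -0.454, -0.54]
force: [0.0, -0.3, -2.4]
width: 0.0466
```

```bash
python3 g.py .506 -.397 .032 1.396;python3 view.py w7
```

```text
t 8.78 tcp [ 0.5083 -0.3992  0.0367] w 0.0466 yaw 1.394 F [ 0.  -0.3 -2.4] v 0.017
turn [ 0.005 -0.002 -0.005] shift [1.8 4.7 2.6]
8.7833 [ 0.5083 -0.3992  0.0367] after [ 0.508  -0.399   0.0365] yaw 1.3941 j [-0.66  0.59 -0.14  0.84 -0.   -0.49]
```

View pics/w7.png

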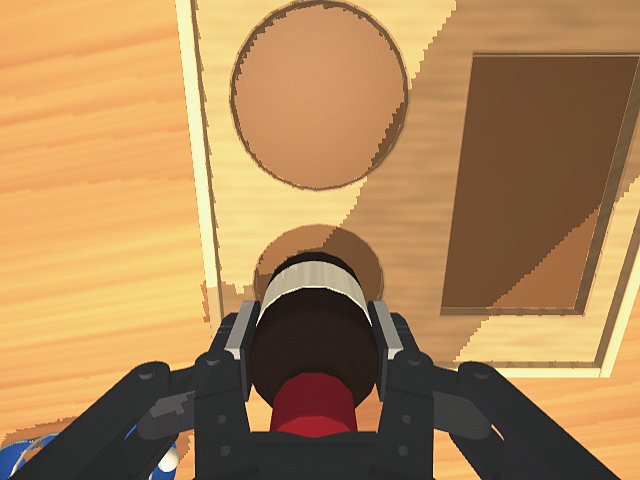

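The bottle sits centred in the round cut-out at (318,270), just above the floor. Lowering the last few mm.

>>> {"method": "send_rows", "body": {
  "moves": [
    [0.004,0,-0.004,1,2,2,40],
    [0,0,0,0,2,0,40],
    [0,0,0,0,1,0,40],
    [0,0,0,0,0,0,40]
  ]
}}

```text
time_s: 9.17
tcp_pos: [0.5064, -0.3978, 0.0321]
orientation: [0.542, 0.454, -0.454, -0.542]
force: [-0.4, -0.2, -1.9]
width: 0.0465
```

```bash
python3 g.py .506 -.397 .032 1.396
```

```text
t 9.17 tcp [ 0.5064 -0.3978  0.0321] w 0.0465 yaw 1.394 F [-0.4 -0.2 -1.9] v 0.002
turn [ 0.001 -0.002 -0.   ] shift [0.7 0.1 0.6]
```

>>> {"method": "send_rows", "body": {
  "moves": [
    [0,0,0,0,1,0,40],
    [0,0,0,0,0.5,0,40],
    [0,0,0,0,0,0,40]
  ]
}}

```text
time_s: 9.42
tcp_pos: [0.5066, -0.3978, 0.0321]
orientation: [0.543, 0.454, -0.454, -0.542]
force: [0.4, -0.4, -2.0]
width: 0.0464
```

```bash
python3 g.py .506 -.397 .032 1.396
```

```text
t 9.42 tcp [ 0.5066 -0.3978  0.0321] w 0.0464 yaw 1.394 F [ 0.4 -0.4 -2. ] v 0.002
turn [ 0.002 -0.002 -0.001] shift [0.7 0.1 0.8]
```

>>> {"method": "send_rows", "body": {
  "moves": [
    [0,0,0,0,2,0,40],
    [0,0,0,0,2,0,40],
    [0,0,0,0,0,0,40]
  ]
}}

```text
time_s: 9.67
tcp_pos: [0.5069, -0.3979, 0.0325]
orientation: [0.544, 0.454, -0.454, -0.541]
force: [-0.0, -0.1, -2.3]
width: 0.0461
```

```bash
python3 g.py .506 -.397 .032 1.396
```

```text
t 9.67 tcp [ 0.5069 -0.3979  0.0325] w 0.0461 yaw 1.394 F [-0.  -0.1 -2.3] v 0.015
turn [ 0.004 -0.002 -0.002] shift [0.7 0.5 1.1]
```

>>> {"method": "send_rows", "body": {
  "moves": [
    [0,0,0,0,3,0,40],
    [0,0,0,0,3,0,40],
    [0,0,0,0,3,0,40]
  ]
}}

```text
time_s: 9.92
tcp_pos: [0.5078, -0.3984, 0.0318]
orientation: [0.545, 0.455, -0.453, -0.539]
force: [-5.4, 4.2, 21.2]
width: 0.0467
```

```bash
python3 g.py .506 -.397 .032 1.396
```

```text
t 9.92 tcp [ 0.5078 -0.3984  0.0318] w 0.0467 yaw 1.394 F [-5.4  4.2 21.2] v 0.022
turn [ 0.008 -0.002 -0.004] shift [ 1.  -0.2  2. ]
```

>>> {"method": "send_rows", "body": {
  "moves": [
    [-0.004,0,0,0,-0.5,0,40],
    [0,0,0,0,0,0,50],
    [0,0,0,0,0,0,60],
    [0,0,0,0,0,0,75],
    [0,0,0,0,0,0,85],
    [0,0,0,0,0,0,85],
    [0,0,0,0,0,0,85]
  ]
}}

```text
time_s: 10.5
tcp_pos: [0.5089, -0.3992, 0.0318]
orientation: [0.547, 0.456, -0.452, -0.537]
force: [0.7, -0.3, 1.1]
width: 0.085
```

```bash
python3 g.py .506 -.397 .15 1.396;python3 view.py w8
```

```text
t 10.5 tcp [ 0.5089 -0.3992  0.0318] w 0.085 yaw 1.394 F [ 0.7 -0.3  1.1] v 0.008
turn [ 0.015 -0.002 -0.005] shift [   1.1 -118.2    1.5]
10.5 [ 0.5089 -0.3992  0.0318] after [ 0.5088 -0.3991  0.0317] yaw 1.3943 j [-0.67  0.59 -0.15  0.81  0.   -0.49]
```

View pics/w8.png

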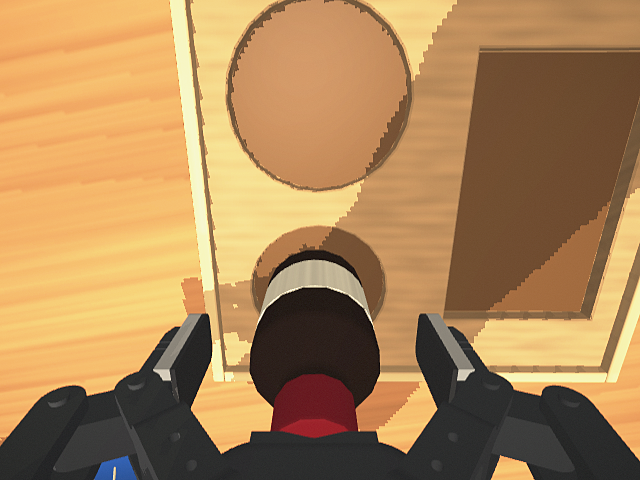

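>>> {"method": "send_rows", "body": {
  "moves": [
    [0.006,0,-0.003,0,-12,0,85],
    [0,0,0,0,-25,0,85],
    [0,0,0,0,-35,0,85],
    [0,0,0,0,-35,0,85],
    [0,0,0,0,-15,0,85],
    [0,-0.06,0,20,0,0,85],
    [0,-0.06,0,38,0,0,85],
    [0,-0.05,0,38,0,0,85],
    [0,0,0,0,0,0,85]
  ]
}}

```text
time_s: 11.3
tcp_pos: [0.5177, -0.3025, 0.1564]
orientation: [0.502, 0.5, -0.498, -0.499]
force: [-0.5, 0.2, -0.1]
width: 0.0846
```

```bash
python3 view.py w9;python3 g.py .441 -.0735 .13 1.571
```

```text
11.3 [ 0.5177 -0.3025  0.1564] after [ 0.5181 -0.3053  0.1566] yaw 1.5646 j [-0.53  0.42 -0.1   1.05  0.   -0.53]
t 11.35 tcp [ 0.5181 -0.3053  0.1566] w 0.0851 yaw 1.565 F [0.3 0.8 0.7] v 0.043
turn [ 0.007 -0.006 -0.003] shift [231.4  25.4  78.7]
```

View pics/w9.png

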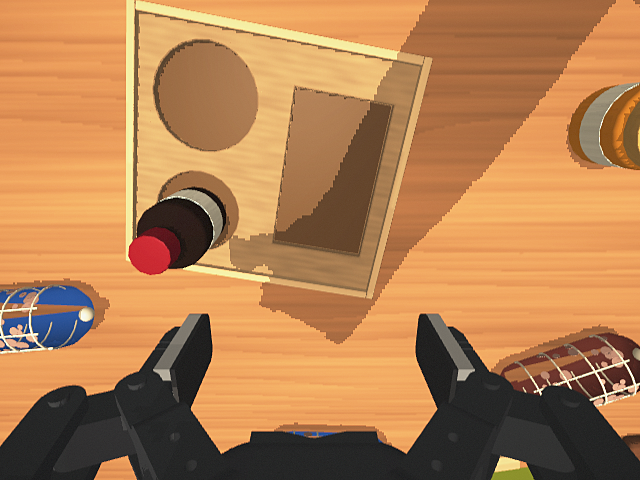

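Run:
```python
from seg import *
I,c=load("w9");print(on(c,(153.5,251),.1005), "jar",on(c,(206,95.5),.014))
print("rect",[on(c,p,.014)[:2].round(4) for p in((295,87),(394,106),(360,256),(272,241))])
```

```text
[ 0.50921034 -0.39646033  0.1005    ] jar [ 0.41995344 -0.38087486  0.014     ]
rect [array([ 0.4144, -0.3156]), array([ 0.4276, -0.2426]), array([ 0.5464, -0.2631]), array([ 0.5327, -0.3371])]
```

>>> {"method": "send_rows", "body": {
  "moves": [
    [0.007,-0.006,-0.003,10,0,3,85],
    [0,0,0,37,0,13,85],
    [0,0,0,37,0,13,85],
    [0,0,0,37,0,13,85],
    [0,0,0,37,0,13,85],
    [0,0,0,37,10,13,85],
    [0,0,0,32,10,8,85],
    [0,0,0,0,0,0,85],
    [0,0,0,0,0,0,85]
  ]
}}

```text
time_s: 12.1
tcp_pos: [0.4402, -0.0749, 0.133]
orientation: [0.503, 0.496, -0.498, -0.502]
force: [-0.4, -0.4, 0.3]
width: 0.085
```

```bash
python3 g.py .441 -.0735 .09 1.571
```

```text
t 12.1 tcp [ 0.4402 -0.0749  0.133 ] w 0.085 yaw 1.56 F [-0.4 -0.4  0.3] v 0.047
turn [-0.001 -0.011 -0.003] shift [ 1.5 43.  -0.8]
```

>>> {"method": "send_rows", "body": {
  "moves": [
    [0,-0.01,-0.003,1,10,0,85],
    [0.003,0,0,0,25,1,85],
    [0.003,0,0,0,25,1,85],
    [0.003,0,0,0,15,1,85],
    [0.003,0,0,0,0,1,85],
    [0,0,0,0,0,0,85]
  ]
}}

```text
time_s: 12.6
tcp_pos: [0.4423, -0.0805, 0.0579]
orientation: [-0.501, -0.496, 0.5, 0.503]
force: [0.5, 0.2, 0.1]
width: 0.0847
```

```bash
python3 g.py .441 -.0735 .012 1.571
```

```text
t 12.6 tcp [ 0.4423 -0.0805  0.0579] w 0.0847 yaw 1.562 F [0.5 0.2 0.1] v 0.029
turn [-0.006 -0.009 -0.003] shift [ 7.2 45.9  1.1]
```

>>> {"method": "send_rows", "body": {
  "moves": [
    [0,-0.008,0,7,0,1,85],
    [0,0,0,0,0,0,85],
    [0,0,0,0,14,1,85],
    [0.003,0,0,0,16,1,85],
    [0.003,0,0,0,14,1,85],
    [0,0,0,0,0,0,85],
    [0,0,0,0,0,0,85]
  ]
}}

```text
time_s: 13.18
tcp_pos: [0.447, -0.0763, 0.0199]
orientation: [0.503, 0.499, -0.5, -0.498]
force: [0.3, -0.6, 0.8]
width: 0.0852
```

```bash
python3 g.py .441 -.0735 .012 1.571;python3 view.py w10
```

```text
t 13.18 tcp [ 0.447  -0.0763  0.0199] w 0.0852 yaw 1.568 F [ 0.3 -0.6  0.8] v 0.005
turn [ 0.003 -0.003 -0.006] shift [2.8 7.9 6. ]
13.1833 [ 0.447  -0.0763  0.0199] after [ 0.447  -0.0763  0.0201] yaw 1.5677 j [-0.17  0.34 -0.65  0.57 -0.01 -0.16]
```

View pics/w10.png

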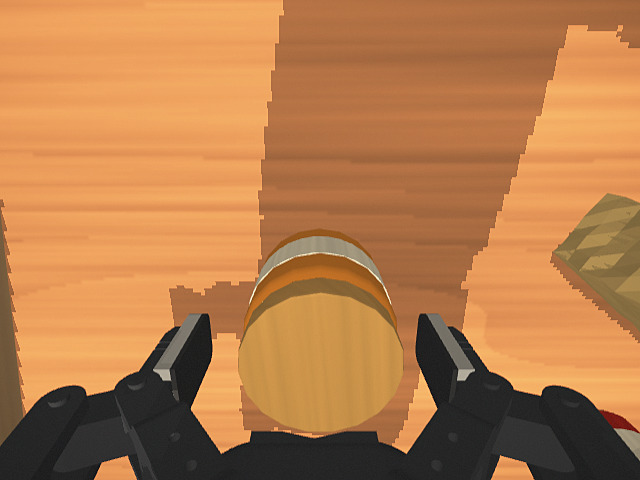

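Jar lid centred between the pads at (320,355). Correct the last mm and close.

>>> {"method": "send_rows", "body": {
  "moves": [
    [0.004,-0.003,-0.004,3,8,6,85],
    [0.003,0,0,0,3,1,85],
    [0,0,0,0,0,0,50],
    [0,0,0,0,0,0,50],
    [0,0,0,0,0,0,50],
    [0,0,0,0,0,0,50],
    [0,0,0,0,0,0,50]
  ]
}}

```text
time_s: 13.82
tcp_pos: [0.442, -0.0734, 0.0119]
orientation: [0.501, 0.5, -0.5, -0.499]
force: [-0.3, 0.1, -1.6]
width: 0.0562
```

```bash
python3 g.py .441 -.0735 .012 1.571
```

```text
t 13.82 tcp [ 0.442  -0.0734  0.0119] w 0.0562 yaw 1.571 F [-0.3  0.1 -1.6] v 0.003
turn [ 0.002  0.    -0.003] shift [-0.1 -0.1  1. ]
```

>>> {"method": "send_rows", "body": {
  "moves": [
    [0,0,0,0,-12,0,50],
    [0,0,0,0,-30,0,50],
    [0,0,0,0,-35,0,50],
    [0,0,0,-10,-35,0,50],
    [0,0.06,0,-30,-10,0,50],
    [0,0.06,0,-38,0,0,50],
    [0,0.055,0,-30,0,0,50],
    [0,0,0,0,0,0,50]
  ]
}}

```text
time_s: 14.48
tcp_pos: [0.4346, -0.1837, 0.1388]
orientation: [0.543, 0.453, -0.456, -0.541]
force: [-0.3, 0.1, -1.8]
width: 0.0568
```

```bash
python3 g.py .42 -.3818 .13 1.396
```

```text
t 14.48 tcp [ 0.4346 -0.1837  0.1388] w 0.0568 yaw 1.395 F [-0.3  0.1 -1.8] v 0.067
turn [-0.001 -0.001 -0.005] shift [-197.6    9.7  -20.3]
```

>>> {"method": "send_rows", "body": {
  "moves": [
    [0,0,-0.004,-20,1,-2,50],
    [0,0,0,-37,1,-4,50],
    [0,0,0,-37,1,-4,50],
    [0,0,0,-37,1,-4,50],
    [0,0,0,-37,1,-4,50],
    [0,0,0,-25,5,-2,50],
    [0,0,0,0,0,0,50],
    [0,0,0,0,0,0,50]
  ]
}}

```text
time_s: 15.15
tcp_pos: [0.4185, -0.384, 0.1248]
orientation: [-0.539, -0.455, 0.454, 0.544]
force: [0.0, 1.3, -1.7]
width: 0.0564
```

```bash
python3 g.py .42 -.3818 .05 1.396
```

```text
t 15.15 tcp [ 0.4185 -0.384   0.1248] w 0.0564 yaw 1.397 F [ 0.   1.3 -1.7] v 0.035
turn [-0.004  0.001  0.005] shift [ 2.  74.8 -1.4]
```

>>> {"method": "send_rows", "body": {
  "moves": [
    [-0.004,0,0.004,1,10,-1,50],
    [0,0,0,0,22,0,50],
    [0,0,0,0,22,0,50],
    [0,0,0,0,22,0,50],
    [0,0,0,0,0,0,50],
    [0,0,0,0,0,0,50],
    [0,0,0,0,0,0,50]
  ]
}}

```text
time_s: 15.73
tcp_pos: [0.42, -0.3744, 0.0464]
orientation: [-0.538, -0.458, 0.456, 0.542]
force: [-0.2, 1.1, -1.9]
width: 0.0565
```

```bash
python3 g.py .42 -.3818 .018 1.396
```

```text
t 15.73 tcp [ 0.42   -0.3744  0.0464] w 0.0565 yaw 1.404 F [-0.2  1.1 -1.9] v 0.016
turn [-0.003  0.008  0.006] shift [-7.4 28.3 -1.3]
```

>>> {"method": "send_rows", "body": {
  "moves": [
    [-0.003,0.008,0.005,-7,3,-1,50],
    [0,0,0,0,7,0,50],
    [0,0,0,0,8,0,50],
    [0,0,0,0,6,0,50],
    [0,0,0,0,0,0,50],
    [0,0,0,0,0,0,50]
  ]
}}

```text
time_s: 16.23
tcp_pos: [0.4231, -0.3838, 0.0249]
orientation: [0.544, 0.455, -0.454, -0.539]
force: [0.4, 0.2, -1.7]
width: 0.0562
```

```bash
python3 g.py .42 -.3818 .018 1.396;python3 view.py w11
```

```text
t 16.23 tcp [ 0.4231 -0.3838  0.0249] w 0.0562 yaw 1.396 F [ 0.4  0.2 -1.7] v 0.01
turn [ 0.008  0.    -0.003] shift [1.5 6.8 3.5]
16.2333 [ 0.4231 -0.3838  0.0249] after [ 0.4229 -0.3837  0.0248] yaw 1.3965 j [-0.74  0.49 -0.36  0.71  0.   -0.56]
```

View pics/w11.png

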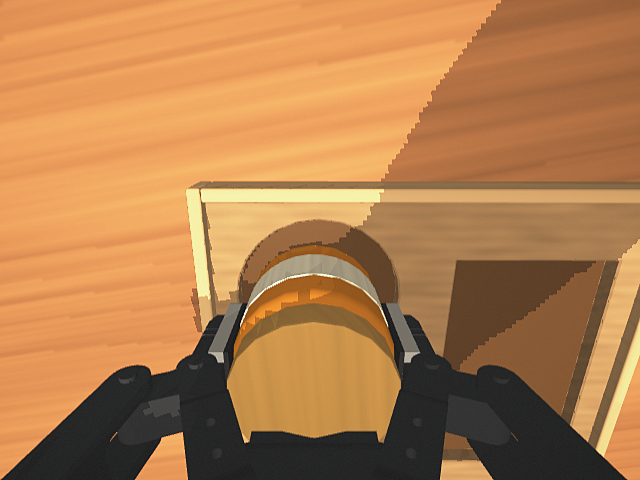

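The honey jar is over its circle (centre about (318,290)), centred. Lowering until contact force.

>>> {"method": "send_rows", "body": {
  "moves": [
    [0.006,0,-0.003,1,4,3,50],
    [0.001,0,0,0,3,0,50],
    [0,0,0,0,2,0,50],
    [0,0,0,0,2,0,50]
  ]
}}

```text
time_s: 16.62
tcp_pos: [0.4206, -0.3827, 0.0175]
orientation: [0.542, 0.455, -0.454, -0.541]
force: [-5.5, 5.1, 21.1]
width: 0.0564
```

```bash
python3 g.py .42 -.3818 .018 1.396
```

```text
t 16.62 tcp [ 0.4206 -0.3827  0.0175] w 0.0564 yaw 1.396 F [-5.5  5.1 21.1] v 0.011
turn [ 0.002  0.    -0.001] shift [ 0.8 -0.5  0.7]
```

>>> {"method": "send_rows", "body": {
  "moves": [
    [-0.002,0,0,0,-0.5,0,50],
    [0,0,0,0,0,0,60],
    [0,0,0,0,0,0,72],
    [0,0,0,0,0,0,85],
    [0,0,0,0,0,0,85],
    [0,0,0,0,-15,0,85],
    [0,0,0,0,-30,0,85],
    [0,0,0,0,-35,0,85],
    [0,0,0,0,-35,0,85],
    [0,0,0,30,-15,0,85]
  ]
}}

```text
time_s: 17.45
tcp_pos: [0.423, -0.3543, 0.1475]
orientation: [-0.541, -0.453, 0.454, 0.544]
force: [2.6, -1.2, 0.8]
width: 0.0853
```

```bash
python3 view.py w12;python3 g.py .4385 .088 .15 2.571
```

```text
17.45 [ 0.423  -0.3543  0.1475] after [ 0.4237 -0.3469  0.1489] yaw 1.3964 j [-0.7   0.36 -0.22  0.99 -0.   -0.52]
t 17.5 tcp [ 0.4237 -0.3469  0.1489] w 0.0856 yaw 1.396 F [-1.2  4.8  1.2] v 0.088
turn [ 0.002 -1.175  0.009] shift [430.9   2.7  60.9]
```

View pics/w12.png

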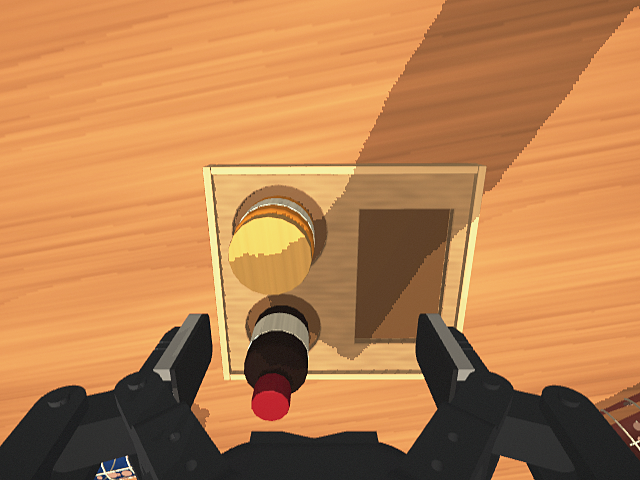

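>>> {"method": "send_rows", "body": {
  "moves": [
    [0,0,0,40,0,6,85],
    [0,0,0,40,0,6,85],
    [0,0,0,40,0,6,85],
    [0,0,0,40,0,6,85],
    [0,0,0,40,0,6,85],
    [0,0,0,40,0,6,85],
    [0,0,0,40,0,6,85],
    [0,0,0,40,0,6,85],
    [0,0,0,40,0,6,85],
    [0,0,0,40,0,6,85]
  ]
}}

```text
time_s: 18.33
tcp_pos: [0.4374, 0.0616, 0.1507]
orientation: [0.545, 0.454, -0.449, -0.543]
force: [1.0, 0.0, 0.4]
width: 0.0853
```

>>> {"method": "send_rows", "body": {
  "moves": [
    [0,-0.12,0,0,0,0,85],
    [0,-0.12,0,0,0,0,85],
    [0,-0.12,0,0,0,0,85],
    [0,-0.12,0,0,0,0,85],
    [0,-0.12,0,0,0,0,85],
    [0,-0.12,0,0,0,0,85],
    [0,-0.12,0,0,0,0,85],
    [0,-0.12,0,0,0,0,85],
    [0,-0.12,0,0,0,0,85],
    [0,0,0,0,0,0,85]
  ]
}}

```text
time_s: 19.17
tcp_pos: [0.4342, 0.0746, 0.1465]
orientation: [0.218, 0.675, -0.671, -0.218]
force: [0.7, 0.6, -0.4]
width: 0.0852
```

```bash
python3 g.py .4385 .088 .1 2.571
```

```text
t 19.17 tcp [0.4342 0.0746 0.1465] w 0.0852 yaw 2.514 F [ 0.7  0.6 -0.4] v 0.082
turn [ 0.006 -0.057  0.002] shift [  4.3  46.6 -13.2]
```

>>> {"method": "send_rows", "body": {
  "moves": [
    [0.005,-0.055,0,4,5,-13,85],
    [0,0,0,0,20,0,85],
    [0,0,0,0,10,0,85],
    [0,0,0,0,0,0,85],
    [0,0,0,0,0,0,85],
    [0,0,0,0,0,0,85]
  ]
}}

```text
time_s: 19.67
tcp_pos: [0.4384, 0.0881, 0.1098]
orientation: [0.203, 0.677, -0.677, -0.205]
force: [-0.4, -0.6, 0.3]
width: 0.085
```

```bash
python3 g.py .4385 .088 .08 2.571;python3 view.py w13
```

```text
t 19.67 tcp [0.4384 0.0881 0.1098] w 0.085 yaw 2.557 F [-0.4 -0.6  0.3] v 0.016
turn [ 0.    -0.014  0.002] shift [-0.2 29.8  0.1]
19.6667 [0.4384 0.0881 0.1098] after [0.4386 0.0881 0.11  ] yaw 2.5568 j [ 0.2   0.22 -0.53  0.82  0.   -0.79]
```

View pics/w13.png

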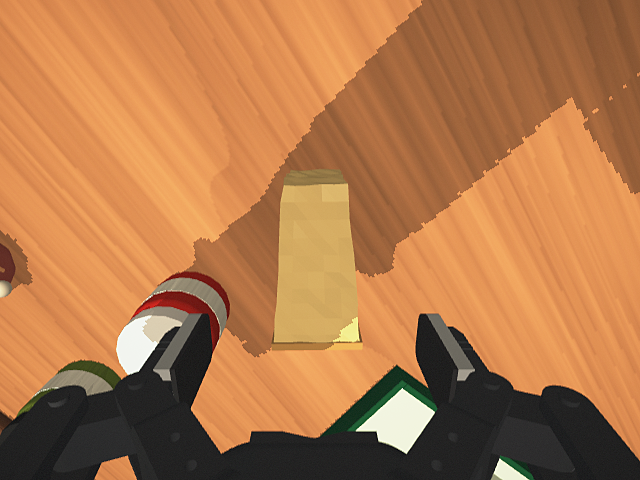

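Run:
```python
from seg import *
I,c=load("w13");P=[on(c,p,.059)[:2] for p in((284,184),(348,183),(273,349),(362,347))]
m=(P[0]+P[1])/2;r=(P[2]+P[3])/2;print(np.round(P,4),(m+r)/2,np.linalg.norm(r-m),np.arctan2(*(r-m)[::-1]),np.linalg.norm(P[0]-P[1]),np.linalg.norm(P[2]-P[3]))
```

```text
[[0.4253 0.0375]
 [0.3963 0.0561]
 [0.4909 0.1192]
 [0.4433 0.149 ]] [0.43896585 0.09044376] 0.10389664061431624 0.99782505016073 0.03446494945470607 0.056185402669607545
```

>>> {"method": "send_rows", "body": {
  "moves": [
    [0,-0.012,0,0,10,-1,85],
    [0,0,0,0,20,0,85],
    [0,0,0,0,20,0,85],
    [0,0,0,0,0,0,85],
    [0,0,0,0,0,0,85]
  ]
}}

```text
time_s: 20.13
tcp_pos: [0.4436, 0.0895, 0.0631]
orientation: [0.203, 0.68, -0.676, -0.199]
force: [-0.5, -1.1, 0.1]
width: 0.0849
```

```bash
python3 g.py .439 .0893 .019 2.57
```

```text
t 20.13 tcp [0.4436 0.0895 0.0631] w 0.0849 yaw 2.565 F [-0.5 -1.1  0.1] v 0.015
turn [ 0.007 -0.005 -0.005] shift [ 4.  44.1  2.9]
```

>>> {"method": "send_rows", "body": {
  "moves": [
    [0.006,-0.004,-0.005,4,12,3,85],
    [0.003,0,0,1,15,1,85],
    [0.003,0,0,1,14,1,85],
    [0,0,0,0,0,0,85],
    [0,0,0,0,0,0,85]
  ]
}}

```text
time_s: 20.55
tcp_pos: [0.4411, 0.0893, 0.0274]
orientation: [-0.203, -0.678, 0.678, 0.198]
force: [0.7, 0.1, 0.7]
width: 0.085
```

```bash
python3 g.py .439 .0893 .019 2.57
```

```text
t 20.55 tcp [0.4411 0.0893 0.0274] w 0.085 yaw 2.567 F [0.7 0.1 0.7] v 0.014
turn [ 0.002 -0.003 -0.007] shift [1.8 8.4 1.1]
```

>>> {"method": "send_rows", "body": {
  "moves": [
    [0.002,-0.003,-0.006,2,8,1,85],
    [0.001,0,0,0,2,0,85],
    [0,0,0,0,0,0,36],
    [0,0,0,0,0,0,36],
    [0,0,0,0,0,0,36],
    [0,0,0,0,0,0,36],
    [0,0,0,0,0,0,36],
    [0,0,0,0,0,0,36]
  ]
}}

```text
time_s: 21.22
tcp_pos: [0.4418, 0.0904, 0.0211]
orientation: [0.201, 0.679, -0.678, -0.198]
force: [0.8, 0.5, -2.9]
width: 0.0468
```

```bash
python3 g.py .439 .0893 .019 2.57; python3 view.py w14
```

```text
t 21.22 tcp [0.4418 0.0904 0.0211] w 0.0468 yaw 2.569 F [ 0.8  0.5 -2.9] v 0.003
turn [ 0.003 -0.001 -0.004] shift [1.8 2.  2.4]
21.2167 [0.4418 0.0904 0.0211] after [0.4418 0.0904 0.0211] yaw 2.5694 j [ 0.2   0.34 -0.66  0.57 -0.   -0.8 ]
```

View pics/w14.png

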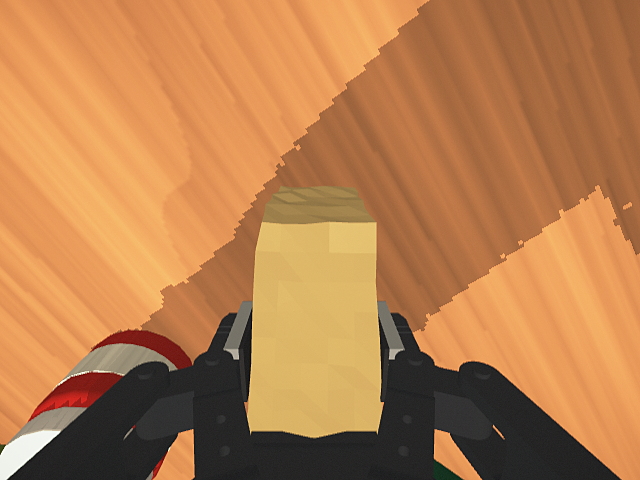

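>>> {"method": "send_rows", "body": {
  "moves": [
    [0,0,0,0,-12,0,36],
    [0,0,0,0,-25,0,36],
    [0,0,0,0,-35,0,36],
    [0,0,0,0,-35,0,36],
    [0,0.08,0,0,-10,0,36],
    [0,0.12,0,0,0,0,36],
    [0,0.12,0,0,0,0,36],
    [0,0.12,0,0,0,0,36],
    [0,0.12,0,0,0,0,36],
    [0,0.12,0,0,0,0,36]
  ]
}}

```text
time_s: 22.1
tcp_pos: [0.4372, 0.089, 0.1408]
orientation: [-0.422, -0.566, 0.569, 0.422]
force: [-0.2, -0.1, -3.3]
width: 0.0474
```

>>> {"method": "send_rows", "body": {
  "moves": [
    [0,0.12,0,0,0,0,36],
    [0,0.12,0,0,0,0,36],
    [0,0.12,0,0,0,0,36],
    [0,0.08,0,0,0,0,36],
    [0,0,0,0,0,0,36]
  ]
}}

```text
time_s: 22.52
tcp_pos: [0.4346, 0.0882, 0.1386]
orientation: [-0.54, -0.453, 0.459, 0.542]
force: [-0.5, -0.1, -2.8]
width: 0.0474
```

```bash
python3 g.py .482 -.2904 .14 1.396
```

```text
t 22.52 tcp [0.4346 0.0882 0.1386] w 0.0474 yaw 1.4 F [-0.5 -0.1 -2.8] v 0.044
turn [-0.007  0.004 -0.005] shift [-3.65e+02 -2.00e-01 -1.11e+02]
```

>>> {"method": "send_rows", "body": {
  "moves": [
    [-0.005,0.004,-0.004,-20,0,-6,36],
    [0,0,0,-38,0,-12,36],
    [0,0,0,-38,0,-12,36],
    [0,0,0,-38,0,-12,36],
    [0,0,0,-38,0,-12,36],
    [0,0,0,-38,0,-12,36],
    [0,0,0,-38,0,-12,36],
    [0,0,0,-38,0,-12,36],
    [0,0,0,-38,0,-12,36],
    [0,0,0,-30,0,-8,36]
  ]
}}

```text
time_s: 23.35
tcp_pos: [0.487, -0.2881, 0.1343]
orientation: [-0.53, -0.464, 0.466, 0.535]
force: [1.5, -0.7, -2.7]
width: 0.0471
```

>>> {"method": "send_rows", "body": {
  "moves": [
    [0,0,0,0,0,0,36],
    [0,0,0,0,0,0,36]
  ]
}}

```text
time_s: 23.52
tcp_pos: [0.4877, -0.296, 0.133]
orientation: [-0.532, -0.463, 0.465, 0.535]
force: [-0.7, -0.0, -3.1]
width: 0.0473
```

```bash
python3 g.py .482 -.2904 .07 1.396
```

```text
t 23.52 tcp [ 0.4877 -0.296   0.133 ] w 0.0473 yaw 1.431 F [-0.7 -0.  -3.1] v 0.049
turn [-0.005  0.035 -0.   ] shift [ 4.8 63.   6.2]
```

>>> {"method": "send_rows", "body": {
  "moves": [
    [-0.004,0.035,0,4,5,6,36],
    [0,0,0,0,20,0,36],
    [0,0,0,0,25,0,36],
    [0,0,0,0,15,0,36],
    [0,0,0,0,0,0,36],
    [0,0,0,0,0,0,36]
  ]
}}

```text
time_s: 24.02
tcp_pos: [0.4805, -0.2865, 0.0652]
orientation: [-0.538, -0.457, 0.457, 0.541]
force: [0.7, -0.6, -3.2]
width: 0.047
```

```bash
python3 g.py .482 -.2904 .04 1.396
```

```text
t 24.02 tcp [ 0.4805 -0.2865  0.0652] w 0.047 yaw 1.405 F [ 0.7 -0.6 -3.2] v 0.037
turn [-0.004  0.009  0.002] shift [-3.6 25.2 -2.2]
```

>>> {"method": "send_rows", "body": {
  "moves": [
    [-0.003,0.009,0.002,-3,8,-2,36],
    [0,0,0,0,10,0,36],
    [0,0,0,0,8,0,36],
    [0,0,0,0,0,0,36],
    [0,0,0,0,0,0,36]
  ]
}}

```text
time_s: 24.43
tcp_pos: [0.4839, -0.2891, 0.0395]
orientation: [0.542, 0.456, -0.455, -0.54]
force: [0.1, 0.4, -1.8]
width: 0.0474
```

```bash
python3 g.py .482 -.2904 .027 1.396; python3 view.py w15
```

```text
t 24.43 tcp [ 0.4839 -0.2891  0.0395] w 0.0474 yaw 1.4 F [ 0.1  0.4 -1.8] v 0.012
turn [ 0.003  0.004 -0.001] shift [-1.6 12.5  1.7]
24.4333 [ 0.4839 -0.2891  0.0395] after [ 0.4838 -0.289   0.0395] yaw 1.3995 j [-0.54  0.47 -0.36  0.74 -0.   -0.37]
```

View pics/w15.png

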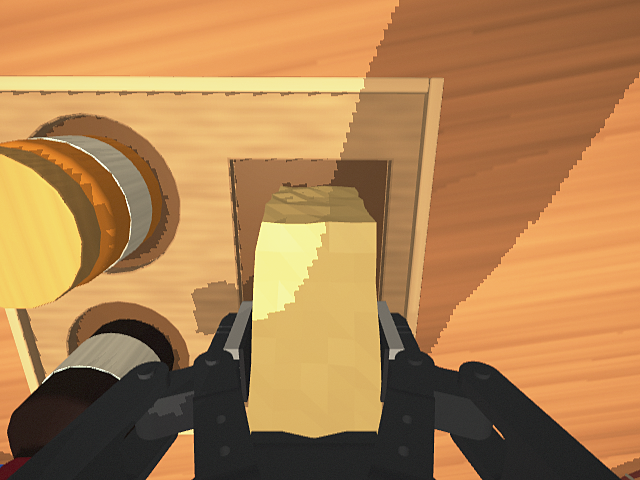

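Run:
```python
from seg import *
I,c=load("w15");a=-.175;o=np.array([.4797,-.290]);Rm=np.array([[np.cos(a),np.sin(a)],[-np.sin(a),np.cos(a)]])
for n,p,z in(("nose bot",(319,186),.0184),("nose top",(318,222),.078),("edge mid",(310,160),.014),("edge L bot",(262,215),.014)): print(n,Rm@(on(c,p,z)[:2]-o)*1000)
```

```text
nose bot [-48.82912445   4.15257709]
nose top [-48.47415553   3.05437131]
edge mid [-5.99889456e+01 -2.00926773e-02]
edge L bot [-33.90511903 -23.10945786]
```

>>> {"method": "send_rows", "body": {
  "moves": [
    [0.003,0.004,-0.001,-3,4,3,36],
    [0.001,0,0,0,4,0,36],
    [0,0,0,0,3,0,36],
    [0,0,0,0,2,0,36]
  ]
}}

```text
time_s: 24.82
tcp_pos: [0.4811, -0.2928, 0.027]
orientation: [0.543, 0.454, -0.454, -0.541]
force: [-4.5, 3.6, 17.7]
width: 0.0472
```

```bash
python3 g.py .482 -.2904 .027 1.396
```

```text
t 24.82 tcp [ 0.4811 -0.2928  0.027 ] w 0.0472 yaw 1.395 F [-4.5  3.6 17.7] v 0.024
turn [ 0.001 -0.001 -0.001] shift [ 2.5  0.  -0.4]
```

>>> {"method": "send_rows", "body": {
  "moves": [
    [-0.001,0,0,0,-0.5,0,36],
    [0,0,0,0,0,0,50],
    [0,0,0,0,0,0,60],
    [0,0,0,0,0,0,75],
    [0,0,0,0,0,0,85],
    [0,0,0,0,0,0,85],
    [0,0,0,0,-15,0,85],
    [0,0,0,0,-30,0,85],
    [0,0,0,0,-35,0,85],
    [0,0,0,0,-35,0,85]
  ]
}}

```text
time_s: 25.65
tcp_pos: [0.4766, -0.29, 0.1393]
orientation: [-0.538, -0.453, 0.456, 0.546]
force: [0.8, 1.2, 0.3]
width: 0.0852
```

```bash
python3 view.py w16;python3 g.py .664 -.0655 .13 .422
```

```text
25.65 [ 0.4766 -0.29    0.1393] after [ 0.4805 -0.2924  0.1469] yaw 1.3947 j [-0.55  0.38 -0.21  0.99 -0.   -0.37]
t 25.7 tcp [ 0.4805 -0.2924  0.1469] w 0.0851 yaw 1.395 F [ 0.9 -0.8  4. ] v 0.175
turn [ 0.001  0.973 -0.   ] shift [ 255.5   16.8 -140.9]
```

View pics/w16.png

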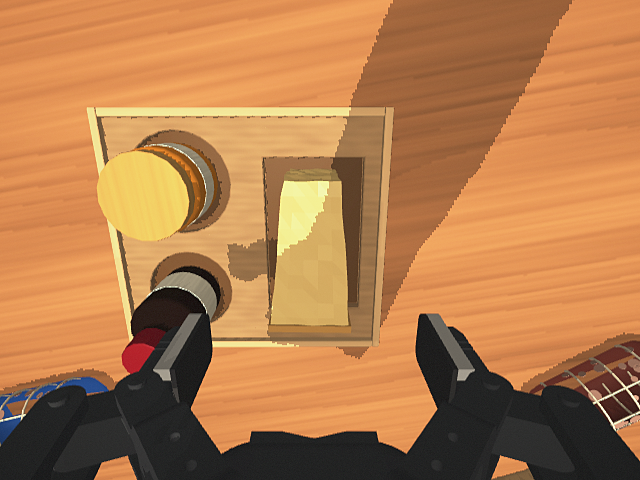

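>>> {"method": "send_rows", "body": {
  "moves": [
    [0,0,0,20,0,-12,85],
    [0,0,0,34,0,-19,85],
    [0,0,0,34,0,-19,85],
    [0,0,0,34,0,-19,85],
    [0,0,0,34,0,-19,85],
    [0,0,0,34,0,-19,85],
    [0,0,0,34,0,-19,85],
    [0,0,0,25,0,-15,85],
    [0,0.1,0,0,0,0,85],
    [0,0.12,0,0,0,0,85]
  ]
}}

```text
time_s: 26.53
tcp_pos: [0.6787, -0.0652, 0.1547]
orientation: [0.598, 0.393, -0.384, -0.584]
force: [-0.1, -0.3, 0.5]
width: 0.0849
```

>>> {"method": "send_rows", "body": {
  "moves": [
    [0,0.12,0,0,0,0,85],
    [0,0.12,0,0,0,0,85],
    [0,0.12,0,0,0,0,85],
    [0,0.12,0,0,0,0,85],
    [0,0.12,0,0,0,0,85],
    [0,0.1,0,0,0,0,85],
    [0,0,0,0,0,0,85],
    [0,0,0,0,0,0,85]
  ]
}}

```text
time_s: 27.2
tcp_pos: [0.6809, -0.0614, 0.1525]
orientation: [0.695, 0.159, -0.145, -0.686]
force: [-1.1, -0.4, -0.5]
width: 0.0851
```

```bash
python3 g.py .664 -.0655 .12 .422; python3 view.py w17
```

```text
t 27.2 tcp [ 0.6809 -0.0614  0.1525] w 0.0851 yaw 0.433 F [-1.1 -0.4 -0.5] v 0.013
turn [0.017 0.011 0.016] shift [-17.6  32.1   3.9]
27.2 [ 0.6809 -0.0614  0.1525] after [ 0.6809 -0.0614  0.1525] yaw 0.433 j [-0.09  0.55  0.12  1.12 -0.01  1.05]
```

View pics/w17.png

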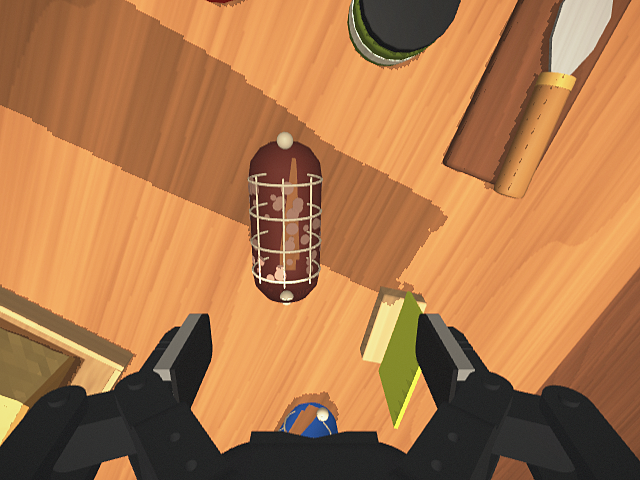

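Run:
```python
from seg import *
I,c=load("w17");A=on(c,(285,140),.0245);B=on(c,(287,296.5),.0245);print(A,B,(A+B)/2,np.linalg.norm(A-B),np.arctan2(*(A-B)[1::-1]))
for p,z in(((383,290),.02),((362,355),.02),((411,292),.08),((395,425),.0825)):
    q=on(c,p,z);d=q[:2]-np.array([.664,-.0655]);y=.422;print(p,q.round(3),"jaw",d@[np.cos(y),np.sin(y)],"along z",d@[-np.sin(y),np.cos(y)])
```

```text
[ 0.63753428 -0.00832294  0.0245    ] [ 0.68913182 -0.12369413  0.0245    ] [ 0.66333305 -0.06600854  0.0245    ] 0.1263836108309118 1.9913449915986619
(383, 290) [ 0.762 -0.087  0.02 ] jaw 0.08038651798568958 along z -0.05933265344533309
(362, 355) [ 0.776 -0.153  0.02 ] jaw 0.066271497021792 along z -0.12534982073802417
(411, 292) [ 0.754 -0.058  0.08 ] jaw 0.08501219251153096 along z -0.03001782131980475
(395, 425) [ 0.799 -0.161  0.083] jaw 0.08363833348183447 along z -0.14233219890312693
```

>>> {"method": "send_rows", "body": {
  "moves": [
    [0.015,0.011,0.015,-17,5,4,85],
    [0,0,0,0,20,0,85],
    [0,0,0,0,25,0,85],
    [0,0,0,0,20,0,85],
    [0,0,0,0,0,0,85],
    [0,0,0,0,0,0,85]
  ]
}}

```text
time_s: 27.75
tcp_pos: [0.6658, -0.0654, 0.0824]
orientation: [0.692, 0.154, -0.15, -0.69]
force: [0.3, -0.4, -0.4]
width: 0.0853
```

```bash
python3 g.py .6635 -.0657 .06 .421
```

```text
t 27.75 tcp [ 0.6658 -0.0654  0.0824] w 0.0853 yaw 0.433 F [ 0.3 -0.4 -0.4] v 0.028
turn [0.004 0.012 0.006] shift [-2.3 22.4  0.8]
```

>>> {"method": "send_rows", "body": {
  "moves": [
    [0.004,0.012,0.005,-2,10,1,85],
    [0,0,0,-1,20,0,85],
    [0,0,0,-1,18,0,85],
    [0,0,0,0,0,0,85],
    [0,0,0,0,0,0,85]
  ]
}}

```text
time_s: 28.17
tcp_pos: [0.6658, -0.0666, 0.0377]
orientation: [0.692, 0.151, -0.145, -0.691]
force: [-0.1, 0.2, 0.0]
width: 0.0849
```

```bash
python3 g.py .6635 -.0657 .004 .421
```

```text
t 28.17 tcp [ 0.6658 -0.0666  0.0377] w 0.0849 yaw 0.422 F [-0.1  0.2  0. ] v 0.014
turn [0.004 0.001 0.008] shift [-2.1 33.7  1.9]
```

>>> {"method": "send_rows", "body": {
  "moves": [
    [0.004,0.001,0.007,-2,10,2,85],
    [0.001,0,0.001,-1,12,1,85],
    [0.001,0,0.001,0,10,0,85],
    [0,0,0,0,0,0,85],
    [0,0,0,0,0,0,85]
  ]
}}

```text
time_s: 28.58
tcp_pos: [0.6648, -0.065, 0.0067]
orientation: [-0.691, -0.149, 0.147, 0.692]
force: [0.5, 0.5, 0.4]
width: 0.0851
```

```bash
python3 g.py .6635 -.0657 .004 .421
```

```text
t 28.58 tcp [ 0.6648 -0.065   0.0067] w 0.0851 yaw 0.421 F [0.5 0.5 0.4] v 0.017
turn [0.    0.    0.004] shift [-1.5  2.7 -0.1]
```

>>> {"method": "send_rows", "body": {
  "moves": [
    [0,0,0.003,-1,3,0,85],
    [0,0,0,0,0,0,40],
    [0,0,0,0,0,0,40],
    [0,0,0,0,0,0,40],
    [0,0,0,0,0,0,40],
    [0,0,0,0,0,0,40],
    [0,0,0,0,0,0,40],
    [0,0,0,0,0,0,40]
  ]
}}

```text
time_s: 29.25
tcp_pos: [0.6637, -0.0657, 0.0042]
orientation: [0.692, 0.148, -0.148, -0.691]
force: [-0.6, -0.5, -0.7]
width: 0.0508
```

```bash
python3 g.py .6635 -.0657 .004 .421; python3 view.py w18
```

```text
t 29.25 tcp [ 0.6637 -0.0657  0.0042] w 0.0508 yaw 0.421 F [-0.6 -0.5 -0.7] v 0.002
turn [0.001 0.    0.   ] shift [-0.2  0.2  0. ]
29.25 [ 0.6637 -0.0657  0.0042] after [ 0.6637 -0.0657  0.0042] yaw 0.4212 j [-0.1   0.66 -0.11  0.81 -0.    1.05]
```

View pics/w18.png

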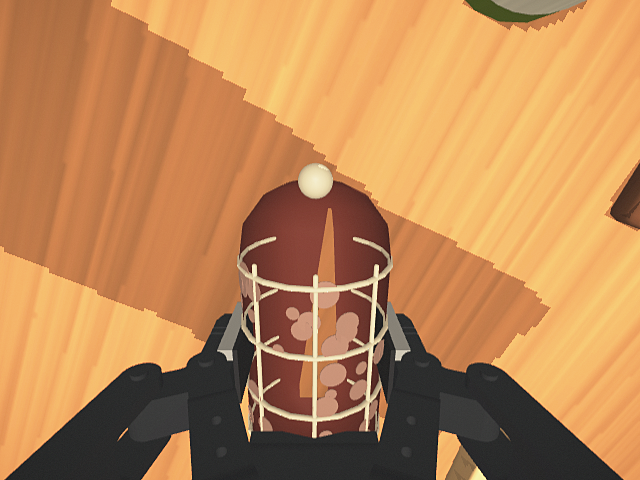

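>>> {"method": "send_rows", "body": {
  "moves": [
    [0,0,0,0,-10,0,40],
    [0,0,0,0,-25,0,40],
    [0,0,0,0,-35,0,40],
    [0,0,0,0,-35,0,40],
    [0,0,0,0,-25,0,40],
    [0,-0.1,0,0,-5,0,40],
    [0,-0.12,0,0,0,0,40],
    [0,-0.12,0,0,0,0,40],
    [0,-0.12,0,0,0,0,40],
    [0,-0.12,0,0,0,0,40]
  ]
}}

```text
time_s: 30.13
tcp_pos: [0.6611, -0.0651, 0.1494]
orientation: [-0.616, -0.345, 0.347, 0.617]
force: [0.3, -0.0, -3.2]
width: 0.0508
```

>>> {"method": "send_rows", "body": {
  "moves": [
    [0,-0.12,0,0,0,0,40],
    [0,-0.12,0,0,0,0,40],
    [0,-0.12,0,0,0,0,40],
    [0,-0.12,0,0,0,0,40],
    [0,-0.12,0,0,0,0,40],
    [0,-0.12,0,0,0,0,40],
    [0,-0.12,0,0,0,0,40],
    [0,0,0,0,0,0,40]
  ]
}}

```text
time_s: 30.8
tcp_pos: [0.659, -0.0647, 0.1535]
orientation: [-0.409, -0.575, 0.576, 0.412]
force: [-0.5, -0.3, -2.0]
width: 0.0509
```

```bash
python3 g.py .488 .3892 .14 1.865
```

```text
t 30.8 tcp [ 0.659  -0.0647  0.1535] w 0.0509 yaw 1.901 F [-0.5 -0.3 -2. ] v 0.083
turn [-0.004  0.036  0.002] shift [484.8  14.6  14.4]
```

>>> {"method": "send_rows", "body": {
  "moves": [
    [-0.003,0.036,0,20,0,1,40],
    [0,0,0,40,0,3,40],
    [0,0,0,40,0,3,40],
    [0,0,0,40,0,3,40],
    [0,0,0,40,0,3,40],
    [0,0,0,40,0,3,40],
    [0,0,0,40,0,3,40],
    [0,0,0,40,0,3,40],
    [0,0,0,40,0,3,40],
    [0,0,0,40,0,3,40]
  ]
}}

```text
time_s: 31.63
tcp_pos: [0.5279, 0.2971, 0.1563]
orientation: [0.438, 0.557, -0.556, -0.435]
force: [0.1, 1.2, -2.6]
width: 0.0514
```

>>> {"method": "send_rows", "body": {
  "moves": [
    [0,0,0,40,0,2,40],
    [0,0,0,30,0,2,40],
    [0,0,0,0,0,0,40],
    [0,0,0,0,0,0,40]
  ]
}}

```text
time_s: 31.97
tcp_pos: [0.5017, 0.376, 0.1578]
orientation: [0.437, 0.558, -0.554, -0.436]
force: [-0.1, -0.2, -3.0]
width: 0.0511
```

```bash
python3 g.py .488 .3892 .07 1.865
```

```text
t 31.97 tcp [0.5017 0.376  0.1578] w 0.0511 yaw 1.81 F [-0.1 -0.2 -3. ] v 0.056
turn [ 0.005 -0.055  0.002] shift [15.8 87.7 10.7]
```

>>> {"method": "send_rows", "body": {
  "moves": [
    [0.004,-0.05,0,15,5,10,40],
    [0,0,0,0,20,0,40],
    [0,0,0,0,30,0,40],
    [0,0,0,0,30,0,40],
    [0,0,0,0,10,0,40],
    [0,0,0,0,0,0,40],
    [0,0,0,0,0,0,40]
  ]
}}

```text
time_s: 32.55
tcp_pos: [0.4916, 0.3856, 0.0642]
orientation: [0.428, 0.566, -0.561, -0.426]
force: [-1.1, 0.2, -1.4]
width: 0.0512
```

```bash
python3 g.py .488 .3892 .03 1.865; python3 view.py w19
```

```text
t 32.55 tcp [0.4916 0.3856 0.0642] w 0.0512 yaw 1.845 F [-1.1  0.2 -1.4] v 0.015
turn [ 0.006 -0.02   0.002] shift [ 4.3 34.2  2.7]
32.55 [0.4916 0.3856 0.0642] after [0.4919 0.3857 0.0646] yaw 1.8454 j [ 0.67  0.53 -0.17  0.87 -0.    0.39]
```

View pics/w19.png

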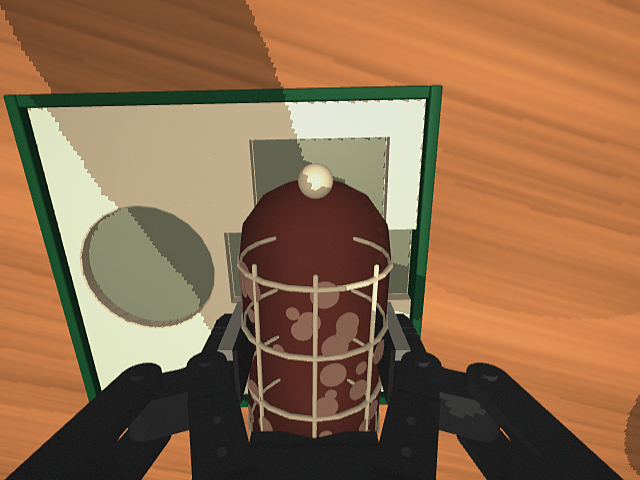

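Run:
```python
from seg import *
I,c=load("w19");a=.294;o=np.array([.488,.3892]);Rm=np.array([[np.cos(a),np.sin(a)],[-np.sin(a),np.cos(a)]])
P=[on(c,p,.014)[:2] for p in((249.5,140),(389,137))]
for p in P: print(Rm@(p-o)*1000)
d=P[1]-P[0];print("angle",np.arctan2(d[1],d[0]),np.linalg.norm(d))
for p in((224,233),(413,229)): print("notch",Rm@(on(c,p,.014)[:2]-o)*1000)
print("jar",on(c,(148,266),.014))
C=[on(c,p,.02)[:2] for p in((5,97),(441,87))];d=C[1]-C[0];print("rim angle",np.arctan2(d[1],d[0]))
```

```text
[-69.60005109 -36.35271015]
[-69.73304753  35.45756737]
angle 1.866648377773143 0.07181040068567139
notch [-19.70234176 -54.49168274]
notch [-19.97645232  51.34998864]
jar [0.51653982 0.29293604 0.014     ]
rim angle 1.8674598349760183
```

>>> {"method": "send_rows", "body": {
  "moves": [
    [0.005,-0.02,0.002,4,6,2,40],
    [0,0,0,0,10,0,40],
    [0,0,0,0,10,0,40],
    [0,0,0,0,0,0,40],
    [0,0,0,0,0,0,40]
  ]
}}

```text
time_s: 33.02
tcp_pos: [0.4929, 0.3916, 0.0419]
orientation: [0.422, 0.572, -0.564, -0.42]
force: [0.1, -0.4, -2.7]
width: 0.051
```

```bash
python3 g.py .489 .3892 .0102 1.866
```

```text
t 33.02 tcp [0.4929 0.3916 0.0419] w 0.051 yaw 1.865 F [ 0.1 -0.4 -2.7] v 0.015
turn [ 0.011 -0.001  0.004] shift [-1.3 31.7  4.8]
```

>>> {"method": "send_rows", "body": {
  "moves": [
    [0.01,0,0.003,-1,6,4,40],
    [0.002,0,0,0,8,1,40],
    [0.002,0,0,0,6,1,40],
    [0,0,0,0,0,0,40],
    [0,0,0,0,0,0,40]
  ]
}}

```text
time_s: 33.43
tcp_pos: [0.4869, 0.3889, 0.0199]
orientation: [-0.42, -0.567, 0.569, 0.422]
force: [0.7, 0.2, -2.5]
width: 0.0509
```

```bash
python3 g.py .489 .3892 .0102 1.866; python3 view.py w20
```

```text
t 33.43 tcp [0.4869 0.3889 0.0199] w 0.0509 yaw 1.865 F [ 0.7  0.2 -2.5] v 0.016
turn [-0.004 -0.001  0.001] shift [-0.3  9.7 -2.1]
33.4333 [0.4869 0.3889 0.0199] after [0.4867 0.3888 0.0199] yaw 1.8654 j [ 0.67  0.58 -0.21  0.78  0.    0.38]
```

View pics/w20.png

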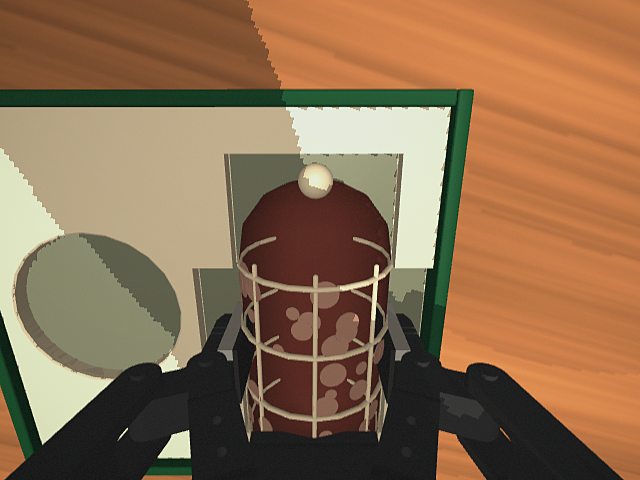

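The salami is aligned in the rectangle, fingers over the thumb notches (left edge x≈193, right ≈433). Lowering.

>>> {"method": "send_rows", "body": {
  "moves": [
    [-0.003,0,0,0,4,-2,40],
    [0,0,0,0,3,0,40],
    [0,0,0,0,3,0,40],
    [0,0,0,0,2,0,40]
  ]
}}

```text
time_s: 33.82
tcp_pos: [0.4897, 0.3901, 0.0101]
orientation: [0.421, 0.569, -0.567, -0.421]
force: [-6.7, -4.9, 26.5]
width: 0.0511
```

```bash
python3 g.py .489 .3892 .0102 1.866
```

```text
t 33.82 tcp [0.4897 0.3901 0.0101] w 0.0511 yaw 1.865 F [-6.7 -4.9 26.5] v 0.016
turn [ 0.001 -0.001  0.002] shift [-0.7 -0.1  1. ]
```

>>> {"method": "send_rows", "body": {
  "moves": [
    [0,0,0,0,-0.5,0,40],
    [0,0,0,0,0,0,56],
    [0,0,0,0,0,0,64],
    [0,0,0,0,0,0,68],
    [0,0,0,0,0,0,68],
    [0,0,0,0,0,0,68]
  ]
}}

```text
time_s: 34.32
tcp_pos: [0.4918, 0.3917, 0.013]
orientation: [0.422, 0.571, -0.565, -0.421]
force: [-0.5, -0.7, -0.9]
width: 0.0681
```

```bash
python3 g.py .489 .3892 .0102 1.866;python3 view.py w21
```

```text
t 34.32 tcp [0.4918 0.3917 0.013 ] w 0.0681 yaw 1.865 F [-0.5 -0.7 -0.9] v 0.003
turn [ 0.007 -0.001  0.004] shift [-1.6  2.8  3.5]
34.3167 [0.4918 0.3917 0.013 ] after [0.4918 0.3917 0.013 ] yaw 1.8653 j [ 0.67  0.59 -0.22  0.76  0.    0.38]
```

View pics/w21.png

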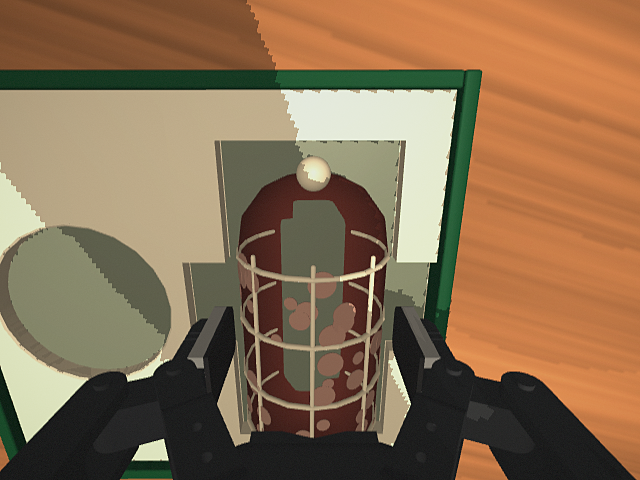

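>>> {"method": "send_rows", "body": {
  "moves": [
    [0.003,0,0.002,0,-12,0,68],
    [0,0,0,0,-25,0,72],
    [0,0,0,0,-35,0,85],
    [0,0,0,0,-35,0,85],
    [0,0,0,0,-20,0,85],
    [0,0,0,0,0,0,85],
    [0,0,0,0,0,0,85]
  ]
}}

```text
time_s: 34.95
tcp_pos: [0.4896, 0.3899, 0.1419]
orientation: [-0.421, -0.567, 0.569, 0.422]
force: [-0.1, -0.2, 0.2]
width: 0.0852
```

```bash
python3 g.py .668 .0935 .13 1.571;python3 view.py w22
```

```text
t 34.95 tcp [0.4896 0.3899 0.1419] w 0.0852 yaw 1.865 F [-0.1 -0.2  0.2] v 0.035
turn [-0.003  0.294 -0.001] shift [-335.4   12.   -84.7]
34.95 [0.4896 0.3899 0.1419] after [0.4898 0.39   0.1418] yaw 1.8652 j [ 0.67  0.48 -0.04  1.06  0.    0.38]
```

View pics/w22.png

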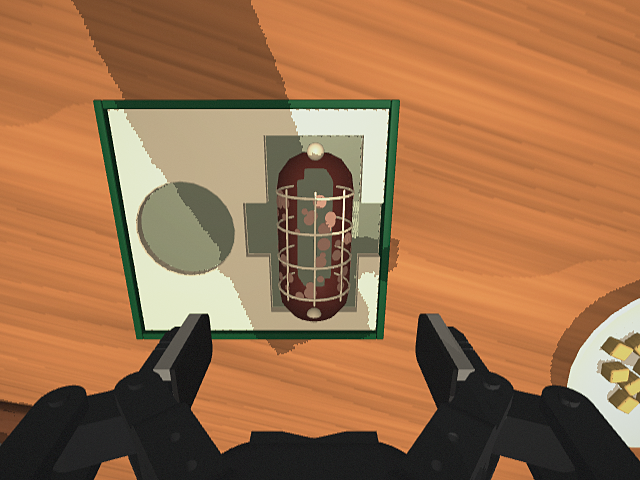

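Run:
```python
from seg import *
I,c=load("w22");a=.294;o=np.array([.488,.3892]);Rm=np.array([[np.cos(a),np.sin(a)],[-np.sin(a),np.cos(a)]])
for p,z in(((315,152),.031),((314,313),.031),((186,228),.014),((264,137),.014),((363,136),.014)): print(Rm@(on(c,p,z)[:2]-o)*1000)
```

```text
[-59.18448614   0.65971104]
[65.4904736   0.18261442]
[   0.17832954 -100.10353096]
[-68.32597847 -36.14023859]
[-69.10923963  35.32591581]
```

>>> {"method": "send_rows", "body": {
  "moves": [
    [0,0,0,-20,0,-5,85],
    [0,0,0,-39,0,-10,85],
    [0,0,0,-39,0,-10,85],
    [0,0,0,-39,0,-10,85],
    [0,0,0,-39,0,-10,85],
    [0,0,0,-39,0,-10,85],
    [0,0,0,-39,0,-10,85],
    [0,0,0,-39,0,-10,85],
    [0,0,0,-30,0,-7,85],
    [0,0.1,0,0,0,0,85]
  ]
}}

```text
time_s: 35.83
tcp_pos: [0.6614, 0.0935, 0.1215]
orientation: [-0.442, -0.54, 0.556, 0.452]
force: [1.0, 0.7, 0.2]
width: 0.0851
```

>>> {"method": "send_rows", "body": {
  "moves": [
    [0,0.1,0,0,0,0,85],
    [0,0.09,0,0,0,0,85],
    [0,0,0,0,0,0,85],
    [0,0,0,0,0,0,85]
  ]
}}

```text
time_s: 36.17
tcp_pos: [0.6586, 0.0878, 0.1119]
orientation: [-0.494, -0.487, 0.511, 0.508]
force: [-0.8, -0.5, -0.0]
width: 0.0849
```

```bash
python3 g.py .668 .0935 .09 1.571;python3 view.py w23
```

```text
t 36.17 tcp [0.6586 0.0878 0.1119] w 0.0849 yaw 1.567 F [-0.8 -0.5 -0. ] v 0.022
turn [-0.039 -0.004 -0.011] shift [  6.   21.4 -10.2]
36.1667 [0.6586 0.0878 0.1119] after [0.6583 0.0879 0.1117] yaw 1.5671 j [ 0.13  0.59  0.08  1.1  -0.01  0.14]
```

View pics/w23.png

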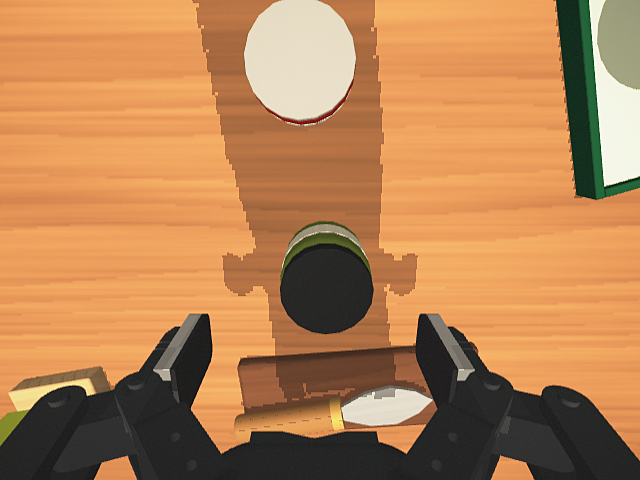

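Run:
```python
from seg import *
I,c=load("w23");print("olives",on(c,(327,288),.063),"board near",on(c,(330,353),.014))
```

```text
olives [0.66856437 0.09513348 0.063     ] board near [0.74471417 0.09928816 0.014     ]
```

>>> {"method": "send_rows", "body": {
  "moves": [
    [-0.037,-0.004,-0.01,6,0,-10,85],
    [0,0,0,0,0,0,85],
    [0,0,0,0,0,0,85]
  ]
}}

```text
time_s: 36.47
tcp_pos: [0.6666, 0.0947, 0.1089]
orientation: [-0.497, -0.5, 0.503, 0.5]
force: [0.3, 0.4, 0.1]
width: 0.0849
```

```bash
python3 g.py .668 .0935 .06 1.571
```

```text
t 36.47 tcp [0.6666 0.0947 0.1089] w 0.0849 yaw 1.577 F [0.3 0.4 0.1] v 0.019
turn [-0.006  0.006 -0.001] shift [-1.1 48.9 -1.7]
```

Olives at (0.6685, 0.0945). Descend.

>>> {"method": "send_rows", "body": {
  "moves": [
    [-0.005,0.006,0,0,10,-2,85],
    [0,0,0,0,20,1,85],
    [0.002,0,0,0,18,1,85],
    [0,0,0,0,0,0,85],
    [0,0,0,0,0,0,85]
  ]
}}

```text
time_s: 36.88
tcp_pos: [0.6657, 0.096, 0.0611]
orientation: [-0.498, -0.5, 0.503, 0.499]
force: [-0.3, -0.1, 0.1]
width: 0.0853
```

```bash
python3 g.py .6685 .0945 .012 1.571
```

```text
t 36.88 tcp [0.6657 0.096  0.0611] w 0.0853 yaw 1.578 F [-0.3 -0.1  0.1] v 0.026
turn [-0.004  0.007 -0.002] shift [-1.5 49.  -3. ]
```

>>> {"method": "send_rows", "body": {
  "moves": [
    [-0.003,0.007,-0.002,-1,10,-3,85],
    [0,0,0,0,16,0,85],
    [0,0,0,0,14,0,85],
    [0,0,0,0,0,0,85],
    [0,0,0,0,0,0,85]
  ]
}}

```text
time_s: 37.3
tcp_pos: [0.6722, 0.0956, 0.0232]
orientation: [0.501, 0.502, -0.499, -0.499]
force: [0.8, -0.6, -0.4]
width: 0.0853
```

```bash
python3 g.py .6685 .0945 .012 1.571
```

```text
t 37.3 tcp [0.6722 0.0956 0.0232] w 0.0853 yaw 1.571 F [ 0.8 -0.6 -0.4] v 0.013
turn [0.005 0.    0.001] shift [-1.1 11.2  3.8]
```

>>> {"method": "send_rows", "body": {
  "moves": [
    [0.005,0,0.001,-1,7,4,85],
    [0.002,0,0,0,5,1,85],
    [0,0,0,0,0,0,50],
    [0,0,0,0,0,0,50],
    [0,0,0,0,0,0,50],
    [0,0,0,0,0,0,50],
    [0,0,0,0,0,0,50]
  ]
}}

```text
time_s: 37.88
tcp_pos: [0.6695, 0.0947, 0.0144]
orientation: [0.501, 0.501, -0.499, -0.499]
force: [-0.2, -0.2, -2.3]
width: 0.0565
```

```bash
python3 g.py .6685 .0945 .012 1.571
```

```text
t 37.88 tcp [0.6695 0.0947 0.0144] w 0.0565 yaw 1.571 F [-0.2 -0.2 -2.3] v 0.002
turn [0.004 0.    0.001] shift [-0.2  2.4  1. ]
```

>>> {"method": "send_rows", "body": {
  "moves": [
    [0,0,0,0,-10,0,50],
    [0,0,0,0,-25,0,50],
    [0,0,0,0,-35,0,50],
    [0,0,0,0,-35,0,50],
    [0,-0.1,0,0,-10,0,50],
    [0,-0.1,0,0,0,0,50],
    [0,-0.09,0,0,0,0,50],
    [0,0,0,0,0,0,50]
  ]
}}

```text
time_s: 38.55
tcp_pos: [0.667, 0.0944, 0.1376]
orientation: [-0.419, -0.57, 0.57, 0.419]
force: [-0.0, -0.1, -2.8]
width: 0.057
```

```bash
python3 g.py .517 .2933 .13 1.865
```

```text
t 38.55 tcp [0.667  0.0944 0.1376] w 0.057 yaw 1.874 F [-0.  -0.1 -2.8] v 0.061
turn [-0.     0.009  0.   ] shift [234.7   7.6  83.7]
```

>>> {"method": "send_rows", "body": {
  "moves": [
    [0,0.005,0,20,0,7,50],
    [0,0,0,38,0,14,50],
    [0,0,0,38,0,14,50],
    [0,0,0,38,0,14,50],
    [0,0,0,38,0,14,50],
    [0,0,0,38,0,14,50],
    [0,0,0,25,0,9,50],
    [0,0,0,0,0,0,50],
    [0,0,0,0,0,0,50]
  ]
}}

```text
time_s: 39.3
tcp_pos: [0.5125, 0.3002, 0.1382]
orientation: [0.429, 0.563, -0.563, -0.427]
force: [-0.2, -0.7, -1.5]
width: 0.0565
```

```bash
python3 g.py .517 .2933 .06 1.865
```

```text
t 39.3 tcp [0.5125 0.3002 0.1382] w 0.0565 yaw 1.841 F [-0.2 -0.7 -1.5] v 0.048
turn [ 0.002 -0.024 -0.002] shift [-7.8 78.2 -2.4]
```

>>> {"method": "send_rows", "body": {
  "moves": [
    [0.002,-0.024,-0.002,-7,5,-2,50],
    [0,0,0,0,20,0,50],
    [0,0,0,0,25,0,50],
    [0,0,0,0,25,0,50],
    [0,0,0,0,0,0,50],
    [0,0,0,0,0,0,50]
  ]
}}

```text
time_s: 39.8
tcp_pos: [0.521, 0.2912, 0.0638]
orientation: [0.426, 0.567, -0.564, -0.423]
force: [0.4, -0.6, -0.4]
width: 0.0568
```

```bash
python3 g.py .517 .2933 .0204 1.865
```

```text
t 39.8 tcp [0.521  0.2912 0.0638] w 0.0568 yaw 1.854 F [ 0.4 -0.6 -0.4] v 0.032
turn [ 0.005 -0.011 -0.001] shift [ 3.2 43.4  3.5]
```

>>> {"method": "send_rows", "body": {
  "moves": [
    [0.005,-0.011,0,3,10,3,50],
    [0.001,0,0,0,12,1,50],
    [0.001,0,0,0,10,0,50],
    [0,0,0,0,0,0,50],
    [0,0,0,0,0,0,50]
  ]
}}

```text
time_s: 40.22
tcp_pos: [0.5202, 0.2928, 0.0342]
orientation: [0.423, 0.568, -0.566, -0.422]
force: [-0.0, 1.2, -1.7]
width: 0.0565
```

```bash
python3 g.py .517 .2933 .0204 1.865; python3 view.py w24
```

```text
t 40.22 tcp [0.5202 0.2928 0.0342] w 0.0565 yaw 1.861 F [-0.   1.2 -1.7] v 0.007
turn [ 0.003 -0.004  0.001] shift [ 1.3 13.8  2.9]
40.2167 [0.5202 0.2928 0.0342] after [0.5201 0.2928 0.0343] yaw 1.8613 j [ 0.51  0.52 -0.28  0.77 -0.    0.22]
```

View pics/w24.png

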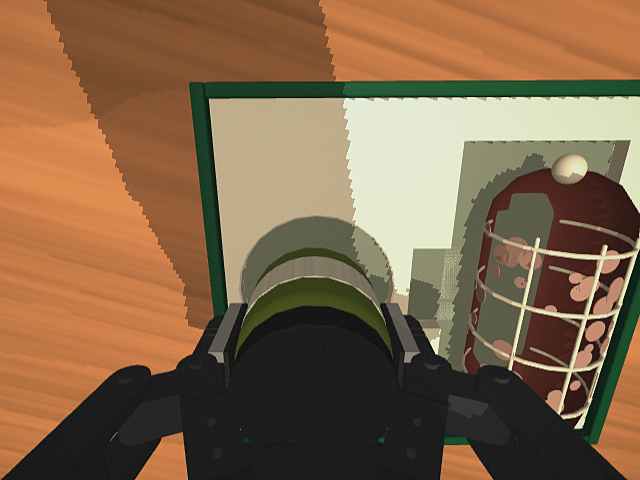

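>>> {"method": "send_rows", "body": {
  "moves": [
    [0.003,-0.004,0,1,6,3,50],
    [0,0,0,0,5,0,50],
    [0,0,0,0,3,0,50],
    [0,0,0,0,0,0,50]
  ]
}}

```text
time_s: 40.6
tcp_pos: [0.5181, 0.294, 0.0212]
orientation: [0.421, 0.57, -0.567, -0.421]
force: [0.5, 0.3, -2.3]
width: 0.0563
```

```bash
python3 g.py .517 .2933 .0204 1.865
```

```text
t 40.6 tcp [0.5181 0.294  0.0212] w 0.0563 yaw 1.866 F [ 0.5  0.3 -2.3] v 0.004
turn [0.004 0.001 0.002] shift [-0.4  0.8  1.3]
```

>>> {"method": "send_rows", "body": {
  "moves": [
    [0.001,0,0,0,3,1,50],
    [0,0,0,0,3,0,50],
    [0,0,0,0,3,0,50]
  ]
}}

```text
time_s: 40.85
tcp_pos: [0.5182, 0.2943, 0.0195]
orientation: [0.422, 0.571, -0.566, -0.42]
force: [-5.4, -3.2, 19.1]
width: 0.0563
```

```bash
python3 g.py .517 .2933 .0204 1.865
```

```text
t 40.85 tcp [0.5182 0.2943 0.0195] w 0.0563 yaw 1.866 F [-5.4 -3.2 19.1] v 0.021
turn [0.008 0.001 0.002] shift [-0.6 -0.9  1.5]
```

Seated (19 N). Release and lift clear, back over the middle for a check.

>>> {"method": "send_rows", "body": {
  "moves": [
    [-0.003,0,0,0,-0.5,0,50],
    [0,0,0,0,0,0,60],
    [0,0,0,0,0,0,72],
    [0,0,0,0,0,0,85],
    [0,0,0,0,0,0,85],
    [0,0,0,0,-15,0,85],
    [0,0,0,0,-30,0,85],
    [0,0,0,0,-35,0,85],
    [0,0,0,0,-35,0,85],
    [0,0,0,0,-35,0,85]
  ]
}}

```text
time_s: 41.68
tcp_pos: [0.5114, 0.2906, 0.1657]
orientation: [-0.42, -0.566, 0.571, 0.422]
force: [1.4, 1.9, 0.6]
width: 0.0853
```

>>> {"method": "send_rows", "body": {
  "moves": [
    [0,0,0,0,-35,0,85],
    [0,0,0,0,-30,0,85],
    [0,0,0,0,0,0,85],
    [0,0,0,0,0,0,85],
    [0,0,0,0,0,0,85]
  ]
}}

```text
time_s: 42.1
tcp_pos: [0.5159, 0.2932, 0.2419]
orientation: [0.422, 0.57, -0.566, -0.42]
force: [-0.3, 0.6, 0.5]
width: 0.085
```

```bash
python3 view.py w25
python3 - <<'E'
from h import *
for n in("top","side"): cv2.imwrite(f"pics/b_{n}.png",arm.grab_frame(n))
E
```

```text
42.1 [0.5159 0.2932 0.2419] after [0.5155 0.293  0.2412] yaw 1.8662 j [ 0.52  0.37  0.05  1.24 -0.    0.22]
```

View pics/w25.png

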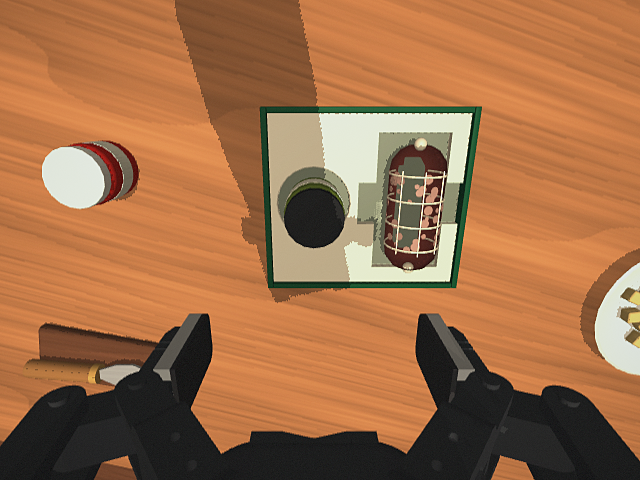

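View pics/b_top.png

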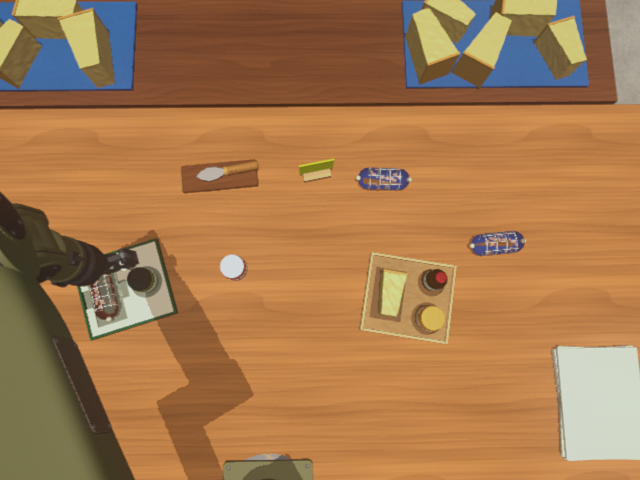

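View pics/b_side.png

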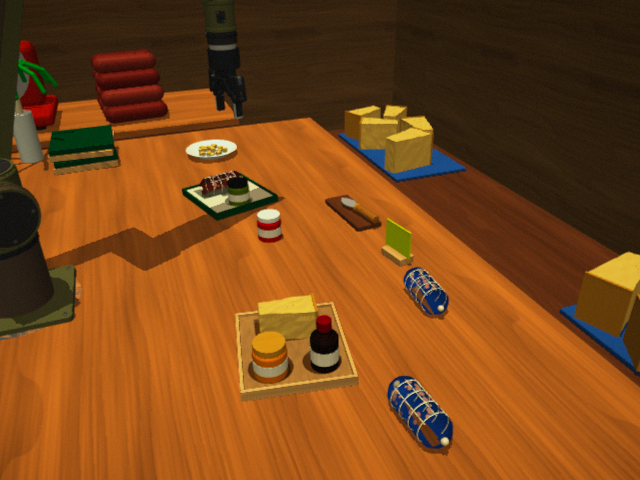

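Run:
```python
from seg import *
ct=cam("top");cs=cam("side");_,c=load("w25")
# cheese tray frame: jar centre -> origin
a=-.175;R2=lambda a:np.array([[np.cos(a),np.sin(a)],[-np.sin(a),np.cos(a)]])
oc=np.array([.4202,-.3816])-R2(a).T@[-.042,-.05]; b=.295;os_=np.array([.517,.2934])-R2(b).T@[0,-.054]
I=cv2.imread("pics/b_top.png");S=cv2.imread("pics/b_side.png")
e=cv2.fitEllipse(cv2.convexHull(blob(I,(19,125,120),(27,190,255),(431,319),18)));h=e[0]
v=cv2.fitEllipse(blob(I,(165,110,80),(179,255,255),(441,277),15))[0] if 1 else 0
w=cv2.minAreaRect(blob(I,(25,60,140),(34,130,255),(392,293),30))
print(h,v,w)
f=lambda p:(R2(a)@(p[:2]-oc)*1000).round(1)
print("honey",f(on(ct,h,.07)),"vin",f(on(ct,v,.101)),"wedge",f(on(ct,w[0],.066)))
sh=cv2.fitEllipse(cv2.convexHull(blob(S,(10,150,120),(25,255,255),(269,342),20)))[0]
sv=cv2.fitEllipse(blob(S,(165,110,60),(179,255,255),(323,324),15))[0]
print("side",sh,sv,"honey tri",meet([ray(ct,h),ray(cs,sh)]),"vin",meet([ray(ct,v),ray(cs,sv)]))
g=lambda p:(R2(b)@(p[:2]-os_)*1000).round(1)
print("olives",g(on(c,(314,217),.07)),"salami tips",g(on(c,(420,144),.031)),g(on(c,(407.5,267),.031)))
_,c6=load("w16")
P=[on(c6,p,.066) for p in((281,180),(341,179),(267,333),(350,326))];print("wedge w16",f(np.mean(P,0)))
A=cv2.imread("pics/a_top.png")
for n,s in(("peppers",np.s_[245:285,212:255]),("knife",np.s_[155:195,178:262]),("card",np.s_[155:185,296:338])): print(n,np.abs(A[s].astype(int)-I[s]).mean().round(2))
```

```text
Traceback (most recent call last):
  File "seg.py", line 14, in blob
    c=max(cs,key=cv2.contourArea)
ValueError: max() iterable argument is empty
```

Run:
```python
from seg import *
ct=cam("top");cs=cam("side");_,c=load("w25")
a=-.175;R2=lambda a:np.array([[np.cos(a),np.sin(a)],[-np.sin(a),np.cos(a)]])
oc=np.array([.4202,-.3816])-R2(a).T@[-.042,-.05]; b=.295;os_=np.array([.517,.2934])-R2(b).T@[0,-.054]
I=cv2.imread("pics/b_top.png");S=cv2.imread("pics/b_side.png")
h=cv2.fitEllipse(cv2.convexHull(blob(I,(19,125,120),(27,190,255),(431,319),18)))[0]
v=(441,277);w=cv2.minAreaRect(blob(I,(25,60,140),(34,130,255),(392,293),30))
print(h,v,w)
f=lambda p:(R2(a)@(p[:2]-oc)*1000).round(1)
print("honey",f(on(ct,h,.07)),"vin",f(on(ct,v,.101)),"wedge",f(on(ct,w[0],.066)))
sh=(269,340);sv=(323.5,320)
print("honey tri",meet([ray(ct,h),ray(cs,sh)]),"vin",meet([ray(ct,v),ray(cs,sv)]))
g=lambda p:(R2(b)@(p[:2]-os_)*1000).round(1)
print("olives",g(on(c,(314,217),.07)),"salami tips",g(on(c,(420,144),.031)),g(on(c,(407.5,267),.031)))
_,c6=load("w16")
P=[on(c6,p,.066) for p in((281,180),(341,179),(267,333),(350,326))];print("wedge w16",f(np.mean(P,0)))
A=cv2.imread("pics/a_top.png")
for n,s in(("peppers",np.s_[245:285,212:255]),("knife",np.s_[155:195,178:262]),("card",np.s_[155:185,296:338])): print(n,np.abs(A[s].astype(int)-I[s]).mean().round(2))
```

```text
(432.4930114746094, 317.64581298828125) (441, 277) ((391.65997314453125, 293.8799743652344), (22.76883888244629, 42.00214385986328), 8.13010311126709)
honey [-41.9 -51.3] vin [ 49.9 -52. ] wedge [-2.9 48.2]
honey tri (array([ 0.4203859 , -0.38293592,  0.06989088]), [np.float64(0.00034956484396372103), np.float64(0.00034956484396376597)]) vin (array([ 0.50987491, -0.40019268,  0.09798655]), [np.float64(0.0008072992124596995), np.float64(0.0008072992124596402)])
olives [  1.4 -53.6] salami tips [-59.5  46.8] [66.8 45.9]
wedge w16 [ 0.5 47.4]
peppers 2.77
knife 2.76
card 2.89
```

```bash
python3 -c "
from plant import arm
print(arm.close_job())"
```

```text
the job is handed in; nothing more can be done
None
```

I made up both trays and handed the job in at about 42 s. I set each item down until contact force showed (18–27 N), then released it. The hand-in gave no verdict, so the results below are my own camera checks.

| Item | Measured position in tray (x, y mm) | Cut-out centre (x, y mm) |
|---|---|---|
| Honey | (-42, -51) | (-42, -50) |
| Vinegar | (50, -52) | (45, -50) |
| Wedge | (0 to -3, 48) | (0, 50) |
| Olives | (1, -54) | (0, -54) |
| Salami | (4, 46) | (0, 46) |

- **Tolerance:** every item is within the 14 mm allowed. The largest offset is the vinegar, about 5 mm in x.
- **Height:** two-view checks put the honey lid at 70 mm, as expected when seated. The vinegar cap came out at 98 mm against an expected 101 mm, which is within measuring error because I picked its pixels by eye. I did not triangulate the wedge, salami or olives after placing. I judged those by tool height at contact and by the pictures.
- **Left alone:** the peppers, knife, card and blue salamis show no movement between the first and last top views. The gripper was open and about 0.24 m above the counter at hand-in.
- **Disagreements:**
  - The wedge's x differed by about 3 mm between two views.
  - The colour mask failed on the vinegar cap in the top view, so I read that pixel by hand.
  - The honey jar's mask gave a bad reading in one early half-shadowed view, which I discarded.

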